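Free the seized electrodes, hang them to drip and close the cell

TASK

Shut down the electrolysis cell: first throw the isolator lever over, away from the robot, before disturbing any electrode. Then free every electrode in the white cell, which have seized in their bores: twist each to and fro by its wing grip while pulling gently, so that the cell itself stays down on its stand, and hang each in a slot of the drip rack, slid in along the slot to its closed end, one per slot with the collar resting on the plate. Last, when all are hung, put the cover squarely down over the cell, and leave the other things on the bench undisturbed.

Things in the scene. Friction and masses are not known exactly. Their poses are not given: they have to be found in the camera images.
- isolator (a joint): angle of the isolator's black toggle lever on its grey block: 0 leans 0.5 rad from upright toward the block's -x side (the robot), 1.0 leans 0.5 rad away (off). Starts between 0 and 0.2; stays where it is left, light friction (about 1 N at the tip). Off counts from 0.8
- isolator_tip (a point): tip of the isolator's lever, about 80 mm from its pivot; moves with it
- isolator_base: grey fixed block that carries the lever; origin under its centre on the bench. It may be yawed by up to 0.3 rad; the lever swings in its x-z plane, toward its +x when thrown
- stand: blue fixed stand under the cell, 110 x 230 x 20 mm, origin under its centre; y along its length
- cell (a joint): how far the white cell has lifted off its stand (m), 0 when seated. It weighs 1.5 kg, is held by its weight alone and drops back when let go; it cannot slide or turn
- cell_top (a point): centre of the top of the white cell, a plastic block 70 x 200 mm (x, y of the stand) and 70 mm tall standing on the stand, its top 90 mm above the bench. Its three bores, 17.6 mm wide, 64 mm deep, lie at y = -65, 0 and +65 mm from here along the stand's y; one may be empty
- bore0 (a point): mouth of a bore in the cell's top. A rod binds in it: 20 to 35 N to pull straight, more than the cell weighs, so the cell lifts. While the rod turns, drag along it falls in the ratio of pull to sliding round its surface: rising 2.5 mm per 0.9 rad of twist, to and fro, takes some 10 N and 0.2 N m. It binds for the first 25 mm of travel, then slides freely; turning is unlimited
- bore1 (a point): mouth of the middle bore (behaves as bore0)
- bore2 (a point): mouth of the third bore (behaves as bore0)
- rack: fixed aluminium drip rack, 204 mm wide (y); origin on the bench under its middle. Level plate 8 mm thick, top 100 mm above the bench, from x = -45 to +60 mm; three slots 24 mm wide at y = -65, 0, +65 mm run from its open front edge (x = -45, robot's side) in +x to closed ends at x = +32. Rear wall below the plate at x = 52 to 60; 7 mm thick tray under it; else clear above and below
- slot0 (a point): point on the plate's top in slot 0 of the rack (y = -65 mm), 12 mm before the slot's closed end: the middle of a hung electrode's collar underside belongs here, its origin 60 mm lower (a rod against the closed end is 4 mm further in)
- slot1 (a point): point on the plate's top in slot 1 of the rack (y = 0 mm), 12 mm before the slot's closed end: the middle of a hung electrode's collar underside belongs here, its origin 60 mm lower (a rod against the closed end is 4 mm further in)
- slot2 (a point): point on the plate's top in slot 2 of the rack (y = 65 mm), 12 mm before the slot's closed end: the middle of a hung electrode's collar underside belongs here, its origin 60 mm lower (a rod against the closed end is 4 mm further in)
- electrode0: electrode: steel rod, 16 mm diameter, 60 mm long, below a steel collar (36 mm diameter, 8 mm thick); on it a flat upright grey wing grip 12 mm thick (x), 42 mm wide (y), from z = 68 to 110 mm. 0.14 kg. Origin: on the axis at the rod's lower end; z up. Starts collar down on the cell, the rod seized (see bore0). None if absent. Bore at y = -65 mm of the stand
- electrode1: electrode: steel rod, 16 mm diameter, 60 mm long, below a steel collar (36 mm diameter, 8 mm thick); on it a flat upright grey wing grip 12 mm thick (x), 42 mm wide (y), from z = 68 to 110 mm. 0.14 kg. Origin: on the axis at the rod's lower end; z up. Starts collar down on the cell, the rod seized (see bore0). None if absent. Bore at y = 0 mm of the stand
- electrode2: electrode: steel rod, 16 mm diameter, 60 mm long, below a steel collar (36 mm diameter, 8 mm thick); on it a flat upright grey wing grip 12 mm thick (x), 42 mm wide (y), from z = 68 to 110 mm. 0.14 kg. Origin: on the axis at the rod's lower end; z up. Starts collar down on the cell, the rod seized (see bore0). None if absent. Bore at y = 65 mm of the stand
- cover: white plastic cover, 0.35 kg: upside-down shallow tray 88 x 218 mm (x, y), 18 mm tall, skirt 12 mm deep (opening 80 x 210 mm); on top in the middle an upright bar grip 14 mm thick (x), 60 mm long (y), from z = 18 to 54 mm. Origin: centre of its lower rim. Starts on the bench. Seated, its origin is 12 mm below the cell's top; 5 mm play all round; either way round will do
- beaker: open glass beaker, 72 mm wide, 95 mm tall; bystander, origin under its centre
- jar: white plastic jar 60 mm wide, 100 mm tall; bystander, origin under its centre
- bottle: white plastic bottle 84 mm wide, 190 mm tall; bystander, origin under its centre
- dish: shallow glass dish 90 mm wide, 16 mm tall; bystander, origin under its centre
- bosshead: metal clamp block with a screw, 60 x 30 x 34 mm, lying flat; bystander, origin under its centre
- vial: small amber jar 40 mm wide, 60 mm tall; bystander, origin under its centre
Mind the look-alikes: they are no part of the job. Leave any pink or purple look-alike of the electrode0 alone. Leave any brown look-alike of the cover alone.

How it is judged:
By the outcome, as a careful person would: the job done as asked, in the order asked, and still so for the second after the job is handed in, with the robot touching nothing.
Of electrode0, electrode1, electrode2 only 2 to 3 are there at a start; the rules pass over those that are not, and their reading is None.
At some moment in a run one of cover may be knocked a few centimetres aside while the robot is not near it.
It also fails if it takes over 210 s, if anything falls off the work surface, if the arm or the gripper's body presses on something with over 40 N, if the wrist force passes 120 N, or if a joint passes its speed limit or range.

ROBOT

A 6-joint arm with a two-finger parallel gripper is mounted at the origin on the work surface. World frame = base frame: x ahead of the robot, y to its left, z up, the work surface at z = 0. Lengths are in m, angles in rad, forces in N, time in s.
With the tool pointing down it reaches from about 0.325 to 0.9 m from the base axis. Payload 3.5 kg.
Tool frame: the origin (TCP) lies on the centre line of the jaws, within the pads' length; the fingertips stand 8 mm ahead of it and the grasp point (between the pads) lies 11 mm behind it; z points along the fingers, y is the direction in which the jaws open and shut (so a half turn about z gives the same grasp; the last joint's range is limited). The gripper opens to 85 mm and grips with 20 to 120 N. Pads are 22 mm wide; open, the fingers measure 114 mm over their backs; the gripper's body (76 mm by 85 mm) begins 54 mm behind the grasp point. The pads swing forward as they close: fully open they stand 13 mm farther back than shut.
Start: joints at [1.072, 0.276, -0.026, 1.268, 0, 1.467], TCP at [0.241, 0.577, 0.239] pointing down, gripper open.
Joint ranges: [-3.12, 3.12], [-0.85, 1.88], [-1.08, 1.24], [-1.95, 2.15], [-1.57, 1.53], [-3.14, 3.14]. Speed limits (rad/s): [2.57, 2.57, 3.14, 3.14, 3.14, 3.14].

INTERFACE

Orientations are given as a unit quaternion [x, y, z, w].
In Python, from workcell import arm gives the robot as it stands. The module is installed in compiled form; this text tells all that it offers.
- The arm moves only by the tool jog_arm, never from a script. Its argument "series" is a list of rows, each a list of 2 entries, a list of its own where there are three numbers: the shift along the tool's x, y, z as a fraction of full scale, then the turn about the tool's z as a fraction of full scale. A call has 1 to 8 rows; each row shifts and turns the pose as measured when the row begins, along the tool's axes as they then stand; what a row does not reach is not made up. Full scale, the value 1, is 50 mm for a shift and 6 degrees for a turn. A row lasts 1/8 s, in which the tool goes at most 62.5 mm and 10.7 degrees, less where a joint would pass 70% of its speed; a pose out of reach is approached as far as the arm can. A call with a number of a shift or a turn outside -1 to 1 is refused whole. A call with a gripper value outside its range is refused whole. "gripper" is the opening in per cent of the stroke, from 0 (shut) to 100 (fully open), set as the call begins (left out, the last holds). The fingers move at their own pace and stop on an object; "squeeze" is the grip in N (left out, the last holds). Time passes only in rows, so rows that do not move let the fingers close. It gives the time, the measured TCP pose, the force and the opening at its end, in the units of the state.
- arm.read_state(): the state, without advancing time (a new reading comes with each control period).
- arm.read_camera(name): name is "scene" or "side" or "wrist"; returns (picture, depth): 480x640x3 uint8, red, green, blue; 480x640 float32, m along the optical axis (not along the pixel's ray), 0 where there is no reading.
- arm.get_calibration(name): a dict with "intrinsics" (3x3 intrinsics, pixels), "origin" and "rotation" of the camera in the world; the wrist camera has in their place "T_tool_cam" (4x4, takes a point from camera to tool coordinates, whose origin is the TCP and whose axes are the flange's). Camera axes: x right, y down, z forward; pixel columns grow to the right and rows downward; lengths in m; the calibration is good to about 2 mm. A picture is of the moment at which its call begins: read the wrist's pose just before it. get_calibration takes no time and is no camera call.
- arm.hand_in(): hands the job in, once; it reports no verdict.
The state is a dict: "t": time; "qpos": joint angles; "joint_vel": joint speeds; "joint_efforts": joint torques, N m; "ee_pos": TCP position; "eef_rot": TCP orientation; "ft_force": force on the tool from outside, world axes, zero at the start; "wrist_torque": the same for the moment, N m; "width": finger opening in m.
Only numpy, scipy, OpenCV 4.12 (cv2) and the standard library are available. Lean on these libraries where they do the work, as an engineer would, in place of code of your own. Each camera call takes 0.05 s, during which the arm holds its last target. There are 200 camera calls.

## Working session

There is one attempt and no reset: what is moved stays moved. The work goes in short steps, Python scripts to look and compute and a tool call to move; the robot and the scene stay as the last step left them, time stands still between calls to the robot, and variables do not carry over. Pictures are saved under pics/ and viewed, about 12 in all and at most 16, crops included, and the job is handed in when it is done.

Besides the shell and the picture viewer there is one more tool, called after "Emit:" in YAML: its name, and indented under it one key for each argument. jog_arm: Moves the arm, as the interface text tells. Its arguments: {"type":"object","properties":{"series":{"type":"array","items":{"type":"array"}},"gripper":{"type":"number"},"squeeze":{"type":"number"}},"required":["series"]}

```bash
ls; mkdir -p pics; cat > h.py <<'E'
import numpy as np,cv2
from workcell import arm
from scipy.spatial.transform import Rotation as R
def cam(n):
    s=arm.read_state(); p,d=arm.read_camera(n); c=arm.get_calibration(n)
    K=np.array(c['intrinsics'])
    if n=='wrist':
        T=np.eye(4);T[:3,:3]=R.from_quat(s['eef_rot']).as_matrix();T[:3,3]=s['ee_pos'];T=T@np.array(c['T_tool_cam'])
    else:
        T=np.eye(4);T[:3,:3]=c['rotation'];T[:3,3]=c['origin']
    return p,d,K,T
def xyz(d,K,T):
    v,u=np.mgrid[:480,:640]
    P=np.stack([(u-K[0,2])/K[0,0]*d,(v-K[1,2])/K[1,1]*d,d],-1)
    W=P@T[:3,:3].T+T[:3,3]; W[d<=0]=np.nan
    return W
def st():
    s=arm.read_state(); e=R.from_quat(s['eef_rot']).as_matrix()
    print('t',round(s['t'],2),'p',np.round(s['ee_pos'],4),'xax',np.round(e[:,0],3),'yax',np.round(e[:,1],3),'zax',np.round(e[:,2],3),'F',np.round(s['ft_force'],1),'w',round(s['width'],4),'q',np.round(s['qpos'],3)); return s
E
python3 - <<'E'
from h import *
st()
for n in ['scene','side','wrist']:
    p,d,K,T=cam(n); cv2.imwrite(f'pics/{n}0.png',p[:,:,::-1]); np.savez(f'{n}0.npz',p=p,d=d,K=K,T=T)
    print(n,K[0,0],np.round(T,3).tolist(),(d>0).mean())
E
```

```text
pics
t 0.0 p [0.2406 0.576  0.2381] xax [-0.923  0.386  0.   ] yax [ 0.386  0.923 -0.002] zax [-0.001 -0.002 -1.   ] F [-0.3  0.2 -0.3] w 0.0854 q [ 1.072  0.277 -0.028  1.268  0.     1.467]Traceback (most recent call last):
  File "<stdin>", line 4, in <module>
  File "h.py", line 10, in cam
    T=np.eye(4);T[:3,:3]=c['rotation'];T[:3,3]=c['origin']
                ~^^^^^^^
ValueError: could not broadcast input array from shape (4,) into shape (3,3)
```

```bash
sed -i "s/T\[:3,:3\]=c\['rotation'\]/T[:3,:3]=R.from_quat(c['rotation']).as_matrix()/" h.py
python3 - <<'E'
from h import *
for n in ['scene','side','wrist']:
    p,d,K,T=cam(n); cv2.imwrite(f'pics/{n}0.png',p[:,:,::-1]); np.savez(f'{n}0.npz',p=p,d=d,K=K,T=T)
    print(n,K[0,0],np.round(T,3).tolist(),(d>0).mean())
E
```

```text
scene 524.0096479699047 [[0.237, 0.666, -0.708, 1.363], [0.971, -0.146, 0.187, -0.21], [0.021, -0.732, -0.681, 0.9], [0.0, 0.0, 0.0, 1.0]] 0.9958658854166667
side 482.5601943795929 [[0.892, -0.33, 0.308, 0.151], [-0.451, -0.655, 0.606, -0.711], [0.002, -0.68, -0.733, 0.952], [0.0, 0.0, 0.0, 1.0]] 0.9959635416666667
wrist 381.93620675705415 [[0.385, 0.873, 0.299, 0.164], [0.923, -0.364, -0.125, 0.608], [0.0, 0.324, -0.946, 0.372], [0.0, 0.0, 0.0, 1.0]] 0.996025390625
```

View pics/scene0.png

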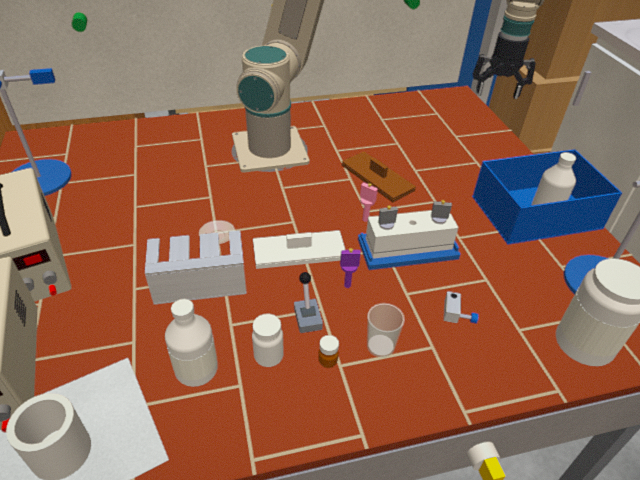

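View pics/side0.png

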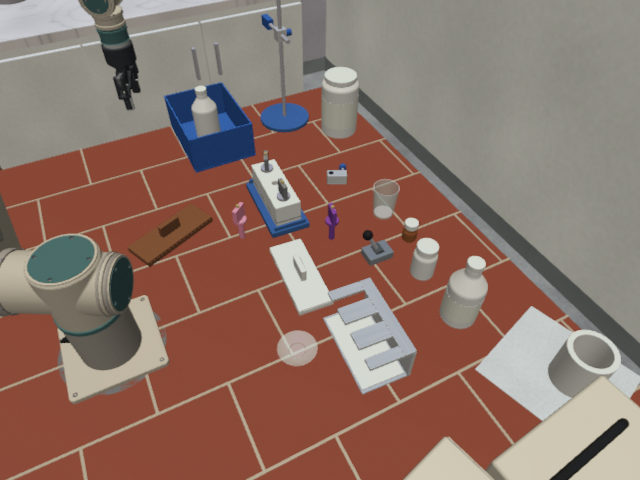

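Scene: the cell is at (410,230), with grips at (388,213) and (440,208) and an empty middle bore at (412,222). The white cover is at (298,248), the rack at (195,265) and the lever tip at (305,278). Look-alikes are the pink (368,198) and purple (349,262) electrodes and the brown cover (378,173). I'll measure from depth, masking by height.

```bash
cat > m.py <<'E'
from h import *
def load(n):
    z=np.load(n+'0.npz'); return z['p'],xyz(z['d'],z['K'],z['T'])
def rect(W,m,lab):
    q=W[m][:,:2]
    if len(q)<10: print(lab,'few',len(q)); return
    r=cv2.minAreaRect((q*1000).astype(np.float32)); print(lab,len(q),'c',np.round(r[0],1),'sz',np.round(r[1],1),'ang',round(r[2],1),'mean',np.round(q.mean(0)*1000,1),'z',np.round(np.nanmedian(W[m][:,2])*1000,1))
def box(u0,u1,v0,v1):
    m=np.zeros((480,640),bool);m[v0:v1,u0:u1]=1;return m
E
python3 - <<'E'
from m import *
B={'scene':dict(cell=(345,475,185,275),cover=(245,352,225,272),rack=(140,250,225,305),iso=(290,330,265,335)),
'side':dict(cell=(240,315,145,235),cover=(262,335,235,315),rack=(320,420,275,392),iso=(355,398,225,268))}
for n in B:
    p,W=load(n); z=W[...,2]; hsv=cv2.cvtColor(p,cv2.COLOR_RGB2HSV); low=hsv[...,1]<70
    b={k:box(*v) for k,v in B[n].items()}
    print(n)
    def comps(m,lab,mn=15):
        m=cv2.morphologyEx(m.astype(np.uint8),cv2.MORPH_OPEN,np.ones((2,2)))
        k,l,s,c=cv2.connectedComponentsWithStats(m)
        for i in range(1,k):
            if s[i,4]>=mn: rect(W,l==i,f'{lab} px{c[i].round()}')
    comps(b['cell']&low&(abs(z-.09)<.004),'celltop',50)
    comps(b['cell']&low&(z>.106)&(z<.16),'grip')
    comps(b['cell']&low&(abs(z-.14)<.003),'griptop',6)
    comps(b['cell']&(hsv[...,0]>95)&(hsv[...,0]<125)&(hsv[...,1]>120)&(abs(z-.02)<.004),'stand',50)
    comps(b['cover']&low&(abs(z-.018)<.004),'covertop',50)
    comps(b['cover']&low&(z>.03)&(z<.06),'covergrip',10)
    comps(b['rack']&low&(abs(z-.1)<.004),'rack',50)
    comps(b['iso']&(z>.005),'iso',10)
    m=b['iso']&(z>.055); comps(m,'isotip',6)
E
```

```text
scene
celltop px[412. 226.] 1252 c [505.  289.1] sz [117.9 283.8] ang 12.6 mean [nan nan] z 90.5
grip px[442. 210.] 240 c [453.3 380.5] sz [ 37.4 204.9] ang 46.0 mean [nan nan] z 123.8
grip px[388. 216.] 242 c [441.5 236.8] sz [ 29.  202.3] ang 53.1 mean [nan nan] z 122.8
griptop px[438. 204.] 25 c [514.7 309. ] sz [17.4  9.4] ang 75.0 mean [515.4 308.6] z 138.8
griptop px[447. 205.] 22 c [449.2 384.3] sz [ 14.2 196.8] ang 52.8 mean [515.7 332.2] z 139.0
griptop px[384. 211.] 21 c [510.5 177.4] sz [ 9.2 19.2] ang 15.8 mean [511.4 177.2] z 138.8
griptop px[394. 210.] 26 c [436.1 245.1] sz [ 13.4 186.8] ang 60.0 mean [505.4 204.5] z 139.2
stand px[414. 258.] 594 c [558.1 257.1] sz [237.6  19.7] ang 86.9 mean [nan nan] z 19.4
covertop px[298. 249.] 1835 c [475.2 -17.7] sz [204.9 185. ] ang 73.1 mean [nan nan] z 18.6
covergrip px[299. 240.] 279 c [458.2   3.1] sz [34. 81.] ang 31.0 mean [nan nan] z 43.5
rack px[194. 255.] 2431 c [ 456.  -249.7] sz [201.2 213.2] ang 85.8 mean [nan nan] z 100.5
iso px[308. 310.] 936 c [625.2 -34.5] sz [ 47.  166.4] ang 82.6 mean [nan nan] z 26.2
isotip px[
[... 676 characters left out ...]
152 c [470.6 301.2] sz [126.4  19.9] ang 86.0 mean [470.3 301.6] z 21.7
stand px[271. 223.] 166 c [464.7 147.2] sz [14.7 61.2] ang 70.2 mean [nan nan] z 20.6
stand px[300. 226.] 60 c [532. 140.] sz [ 7.5 57.3] ang 88.0 mean [532.6 139.7] z 17.3
covertop px[302. 277.] 1942 c [458.6 -26.2] sz [245.7  92.8] ang 82.9 mean [nan nan] z 19.4
covergrip px[301. 267.] 183 c [471.    0.6] sz [88.5 13.1] ang 72.4 mean [nan nan] z 52.6
rack px[374. 324.] 3035 c [ 557.4 -242.6] sz [285.3  93.3] ang 63.4 mean [nan nan] z 101.1
iso px[377. 250.] 644 c [672.4 -25.2] sz [103.2  92.1] ang 20.8 mean [664.  -43.9] z 26.4
isotip px[370. 237.] 111 c [668.3  -6.5] sz [111.1  29.3] ang 49.5 mean [643.7 -34.2] z 97.2
```

```bash
cat >> m.py <<'E'
def rays(uv,K,T,z):
    uv=np.atleast_2d(np.asarray(uv,float)); r=np.c_[(uv-K[[0,1],[2,2]])/K[[0,1],[0,1]],np.ones(len(uv))]@T[:3,:3].T
    o=T[:3,3]; return o+r*((z-o[2])/r[:,2])[:,None]
def plane(m,K,T,z,lab,k=3,mn=60):
    m=cv2.morphologyEx(m.astype(np.uint8),cv2.MORPH_CLOSE,np.ones((3,3)))
    m=cv2.morphologyEx(m,cv2.MORPH_OPEN,np.ones((k,k))); n,l,s,c=cv2.connectedComponentsWithStats(m)
    out=[]
    for i in range(1,n):
        if s[i,4]<mn: continue
        v,u=np.nonzero(l==i); P=rays(np.c_[u,v],K,T,z)[:,:2]*1000
        r=cv2.minAreaRect(P.astype(np.float32)); a=np.deg2rad(r[2]); w,h=r[1]
        if w>h: a+=np.pi/2   # direction of the long side relative to y axis
        a=(a+np.pi/2)%np.pi-np.pi/2
        print(lab,'px',c[i].round(),s[i,4],'c',np.round(r[0],1),'sz',np.round(sorted(r[1]),1),'yaw(long from y)',round(a,3)); out.append((r,a,l==i))
    return out
E
python3 - <<'E'
from m import *
B={'scene':dict(cell=(345,475,185,275),cover=(245,352,225,272),rack=(140,250,225,305),iso=(290,330,265,335)),
'side':dict(cell=(240,315,145,235),cover=(262,335,235,315),rack=(320,420,275,392),iso=(355,398,225,268))}
for n in B:
    f=np.load(n+'0.npz');K,T=f['K'],f['T']; p,W=load(n); z=W[...,2].astype(np.float32); z[np.isnan(z)]=0; z=cv2.medianBlur(z,3); hsv=cv2.cvtColor(p,cv2.COLOR_RGB2HSV); low=hsv[...,1]<80
    b={k:box(*v) for k,v in B[n].items()}
    print(n)
    plane(b['cell']&low&(z>.085)&(z<.094),K,T,.09,'celltop')
    plane(b['cell']&low&(z>.136)&(z<.146),K,T,.14,'griptop',2,10)
    plane(b['cell']&low&(z>.096)&(z<.102),K,T,.098,'collar',2,10)
    plane(b['cell']&(hsv[...,0]>95)&(hsv[...,0]<125)&(hsv[...,1]>120)&(abs(z-.02)<.005),K,T,.02,'stand')
    plane(b['cover']&(z>.012)&(z<.024),K,T,.018,'covertop')
    plane(b['cover']&(z>.049)&(z<.060),K,T,.054,'covergriptop',2,20)
    plane(b['rack']&(z>.096)&(z<.105),K,T,.1,'rack')
    plane(b['iso']&(z>.012)&(z<.045),K,T,.026,'isoblock',3,50)
    m=b['iso']&(z>.05); plane(m,K,T,.1,'isotip',2,6)
    q=p.astype(int).max(-1)<60
    q&=b['iso']; v,u=np.nonzero(q); print('black',len(v),u.mean(),v.mean(), np.nanmedian(W[q],0), [ (k,np.round(np.nanmedian(W[q&(z>k)&(z<k+.01)],0)*1000)) for k in (.03,.04,.05,.06,.07,.08,.09,.1)])
p,_=load('scene');a=p[180:340,240:480,::-1];b,_=load('side');b=b[145:305,230:430,::-1]
cv2.imwrite('pics/crop1.png',np.hstack([cv2.resize(a,(480,480*160//240)),cv2.resize(b,(400,320))[:, :320]]))
E
```

```text
scene
celltop px [411. 225.] 1346 c [512.9 252. ] sz [ 76.3 202.5] yaw(long from y) -0.054
griptop px [443. 205.] 72 c [521.1 316.2] sz [15.4 39. ] yaw(long from y) -0.415
griptop px [389. 211.] 77 c [513.6 188.2] sz [15.7 41.4] yaw(long from y) -0.047
collar px [440. 220.] 65 c [527.1 316.9] sz [18.  33.4] yaw(long from y) -0.214
collar px [388. 226.] 65 c [520.9 190.5] sz [18.6 35.6] yaw(long from y) -0.007
stand px [412. 257.] 680 c [558.1 248.2] sz [ 28.7 228.3] yaw(long from y) -0.073
covertop px [297. 249.] 2034 c [462.9 -11.7] sz [ 94.8 217.5] yaw(long from y) -0.079
covergriptop px [300. 237.] 136 c [466.  -10.2] sz [19.4 59.5] yaw(long from y) -0.083
rack px [193. 254.] 2522 c [ 509.9 -255.5] sz [109.7 204. ] yaw(long from y) -0.067
isoblock px [307. 315.] 676 c [675.2 -39.4] sz [51.3 80. ] yaw(long from y) 1.547
isotip px [306. 285.] 202 c [664.7 -41.3] sz [22.9 79.3] yaw(long from y) 1.352
black 90 304.5 277.6222222222222 [ 0.64100627 -0.03812586  0.10241888] [(0.03, array([nan, nan, nan])), (0.04, array([nan, nan, nan])), (0.05, array([nan, nan, nan])), (0.06, array([nan,
[... 492 characters left out ...]
 168.] 30 c [529.3 310.2] sz [11.3 31.9] yaw(long from y) -0.403
collar px [281. 197.] 35 c [500.1 186.3] sz [12.3 31.1] yaw(long from y) -0.098
stand px [268. 212.] 478 c [473.  240.5] sz [ 98.4 246.8] yaw(long from y) 0.32
covertop px [301. 276.] 2249 c [460.9 -10.5] sz [ 89.7 222.1] yaw(long from y) -0.082
covergriptop px [300. 264.] 120 c [461.7 -14.4] sz [14.9 62. ] yaw(long from y) -0.08
rack px [373. 323.] 3265 c [ 510.  -253.7] sz [106.9 206.3] yaw(long from y) -0.067
isoblock px [377. 251.] 471 c [667.8 -41.9] sz [60.1 76. ] yaw(long from y) 1.542
isotip px [370. 237.] 113 c [631.3 -50.3] sz [24.4 48.9] yaw(long from y) -0.353
black 76 367.9868421052632 235.78947368421052 [ 0.63145485 -0.04137934  0.10189289] [(0.03, array([672., -50.,  30.])), (0.04, array([nan, nan, nan])), (0.05, array([nan, nan, nan])), (0.06, array([nan, nan, nan])), (0.07, array([nan, nan, nan])), (0.08, array([626., -38.,  89.])), (0.09, array([629., -44.,  97.])), (0.1, array([632., -39., 104.]))]
  return np.nanmean(a, axis, out=out, keepdims=keepdims)
```

View pics/crop1.png

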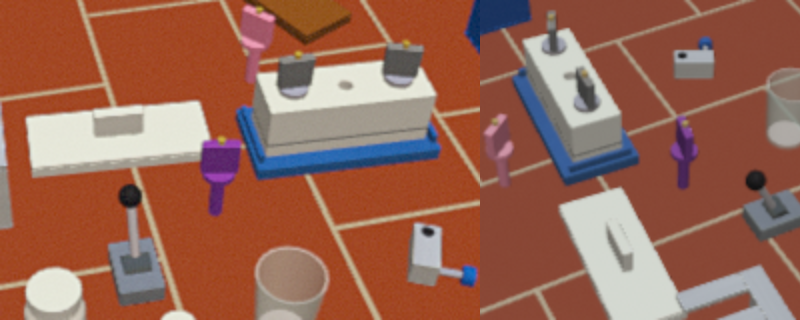

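The crop confirms the choice: two grey electrodes at the two end bores (middle empty), the white cover with its bar grip, and the black lever tip leaning toward the robot. The pink and purple electrodes and the brown cover stay out of it. Turning the tool to align with the world, fingers shut.

Emit:
jog_arm:
  series:
    - [[0, 0, 0], 1]
    - [[0, 0, 0], 1]
    - [[0, 0, 0], 1]
    - [[0, 0, 0], 1]
    - [[0, 0, 0], 1]
    - [[0, 0, 0], 1]
    - [[0, 0, 0], 1]
    - [[0, 0, 0], 1]
  gripper: 0
  squeeze: 40

```text
t: 1.2
ee_pos: [0.2398, 0.5746, 0.2357]
eef_rot: [0.59, 0.808, -0.003, 0.0]
ft_force: [-0.2, -0.6, 0.2]
width: -0.0001
```

Emit:
jog_arm:
  series:
    - [[0, 0, 0], 1]
    - [[0, 0, 0], 1]
    - [[0, 0, 0], 1]
    - [[0, 0, 0], 0.25]

```text
t: 1.7
ee_pos: [0.2394, 0.5738, 0.2343]
eef_rot: [0.722, 0.692, -0.005, 0.001]
ft_force: [0.3, 0.1, -0.3]
width: 0.0002
```

```bash
python3 -c "from h import *;st()"
```

```text
t 1.7 p [0.2394 0.5738 0.2343] xax [ 0.042  0.999 -0.009] yax [ 0.999 -0.042 -0.004] zax [-0.005 -0.008 -1.   ] F [ 0.3  0.1 -0.3] w 0.0002 q [ 1.072  0.28  -0.033  1.268  0.     2.684]
```

Emit:
jog_arm:
  series:
    - [[-0.95, 0.54, 0], 0]
    - [[-0.95, 0.54, 0], 0]
    - [[-0.95, 0.54, 0], 0]
    - [[-0.95, 0.54, 0], 0]
    - [[-0.95, 0.54, 0], 0]
    - [[-0.95, 0.54, 0], 0]
    - [[-0.95, 0.54, 0], 0]
    - [[-0.95, 0.54, 0], 0]

```text
t: 2.7
ee_pos: [0.4463, 0.1787, 0.2364]
eef_rot: [0.716, 0.698, -0.002, 0.002]
ft_force: [1.0, 0.3, 0.2]
width: -0.0001
```

```bash
python3 -c "from h import *;st()"
```

```text
t 2.7 p [0.4463 0.1787 0.2364] xax [ 0.025  1.    -0.006] yax [ 1.    -0.025 -0.   ] zax [-0.    -0.006 -1.   ] F [1.  0.3 0.2] w -0.0001 q [ 0.25   0.023 -0.33   1.219 -0.006  1.846]
```

Emit:
jog_arm:
  series:
    - [[-0.9, 0.6, 0], 0.1]
    - [[-0.9, 0.6, 0], 0.1]
    - [[-0.9, 0.6, 0], 0]
    - [[-0.9, 0.6, 0], 0]
    - [[-0.9, 0.6, 0], 0]
    - [[0, 0, 0], 0]
    - [[0, 0, 0], 0]

```text
t: 3.58
ee_pos: [0.5923, -0.0637, 0.2377]
eef_rot: [0.723, 0.691, -0.001, 0.003]
ft_force: [-0.4, -0.3, -0.4]
width: -0.0
```

```bash
python3 - <<'E'
from m import *
st()
p,d,K,T=cam('wrist');cv2.imwrite('pics/w1.png',p[:,:,::-1])
W=xyz(d,K,T)
for n in ['scene','side']:
    q,V=load(n)
    h=cv2.cvtColor(q,cv2.COLOR_RGB2HSV)
    m=(h[...,0]>125)&(h[...,0]<150)&(h[...,1]>100)&(V[...,2]>.02)&box(330,370,240,300) if n=='scene' else (h[...,0]>125)&(h[...,0]<150)&(h[...,1]>100)&(V[...,2]>.02)&box(320,345,195,245)
    print('purple',np.nanmedian(V[m],0),np.nanmax(V[m],0))
E
```

```text
t 3.58 p [ 0.5923 -0.0637  0.2377] xax [ 0.046  0.999 -0.005] yax [ 0.999 -0.046  0.002] zax [ 0.002 -0.005 -1.   ] F [-0.4 -0.3 -0.4] w -0.0 q [-0.214  0.224 -0.098  1.246 -0.004  1.403]
purple [0.5999988  0.07167915 0.0844057 ] [0.61412723 0.09375344 0.11449687]
purple [0.59075129 0.06780468 0.076359  ] [0.61126758 0.0934716  0.11457362]
```

View pics/w1.png

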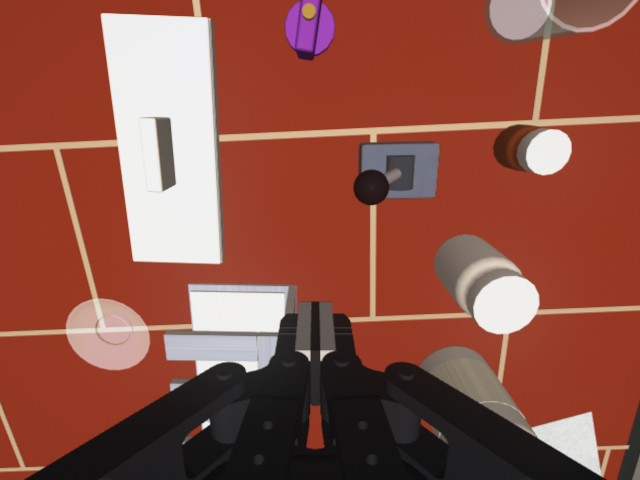

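Wrist view: lever ball at (371,187), block centre at (400,170), cover grip top at (152,153). Projecting those, plus the nearby bystanders.

```bash
python3 - <<'E'
from m import *
p,d,K,T=cam('wrist'); np.savez('w1.npz',p=p,d=d,K=K,T=T)
f=lambda u,v,z:np.round(rays([u,v],K,T,z)*1000,1)
print('tip',f(371,187,.1),'block',[f(u,v,.03)[0,:2] for u,v in [(361,143),(438,143),(438,198),(361,198)]],'vial',f(548,152,.06),'jar',f(506,304,.1),'covergrip',f(152,153,.054))
W=xyz(d,K,T)
for u,v in [(371,187),(425,155),(548,152),(506,304),(152,153),(420,190)]: print(u,v,np.round(W[v,u]*1000,1))
E
```

```text
tip [[634.5 -33.2 100. ]] block [array([635.7,  -8.2]), array([702.5, -11.2]), array([705.5, -59.9]), array([635.5, -56.7])] vial [[781.4 -19.4  60. ]] jar [[ 742.4 -132.2  100. ]] covergrip [[463.4  -6.4  54. ]]
371 187 [633.9 -32.4 104.3]
425 155 [693.8 -21.8  22.8]
548 152 [782.5 -19.6  58.3]
506 304 [ 743.4 -133.3   98.2]
152 153 [463.3  -6.4  53.8]
420 190 [690.2 -52.9  24.9]
```

Emit:
jog_arm:
  series:
    - [[0.6, 0, 0], -0.2]
    - [[0, 0, 0.9], 0]
    - [[0, 0, 0.9], 0]
    - [[0, 0, 0.9], 0]
    - [[0, 0, 0.3], 0]
    - [[0, 0, 0], 0]

```text
t: 4.42
ee_pos: [0.5931, -0.0253, 0.0882]
eef_rot: [0.711, 0.703, 0.001, 0.005]
ft_force: [0.5, -0.7, 0.0]
width: 0.0002
```

Emit:
jog_arm:
  series:
    - [[0, 0.25, 0], 0]
    - [[0, 0.25, 0], 0]
    - [[0, 0.25, 0], 0]
    - [[0, 0.25, 0], 0]
    - [[0, 0.2, 0], 0]

```text
t: 5.05
ee_pos: [0.6614, -0.026, 0.0955]
eef_rot: [0.711, 0.703, 0.004, 0.009]
ft_force: [-1.5, 0.5, -0.4]
width: 0.0003
```

Emit:
jog_arm:
  series:
    - [[0, 0.15, 0], 0]
    - [[0, 0.15, 0], 0]
    - [[0, 0, 0], 0]

```text
t: 5.42
ee_pos: [0.678, -0.0264, 0.0949]
eef_rot: [0.711, 0.703, 0.004, 0.008]
ft_force: [0.9, 0.4, 0.2]
width: -0.0002
```

```bash
python3 - <<'E'
from m import *
st()
p,d,K,T=cam('wrist')
m=(p.max(-1)<60); W=xyz(d,K,T); m&=(W[...,2]>.06)&(W[...,2]<.12)&(np.arange(480)<290)[:,None]
v,u=np.nonzero(m); print(len(v), u.mean(),v.mean(),np.nanmedian(W[m],0))
p,d,K,T=cam('scene');cv2.imwrite('pics/s2.png',cv2.resize(p[200:360,220:420,::-1],(600,480)))
E
```

```text
t 5.42 p [ 0.678  -0.0264  0.0949] xax [ 0.011  1.    -0.006] yax [ 1.    -0.01   0.018] zax [ 0.018 -0.006 -1.   ] F [0.9 0.4 0.2] w -0.0002 q [-0.133  0.457 -0.088  1.008 -0.004  1.449]
534 90.7434456928839 20.911985018726593 [0.60349372 0.08817545 0.07493313]
```

View pics/s2.png

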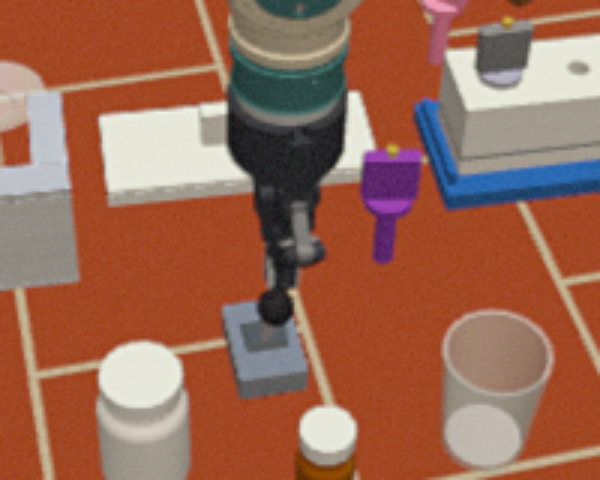

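Emit:
jog_arm:
  series:
    - [[0, 0.15, 0], 0]
    - [[0, 0.1, 0], 0]
    - [[0, 0, 0], 0]

```text
t: 5.9
ee_pos: [0.6849, -0.0264, 0.0947]
eef_rot: [0.711, 0.703, -0.0, 0.004]
ft_force: [-2.4, -0.0, 3.1]
width: -0.0
```

Emit:
jog_arm:
  series:
    - [[0, -0.4, 0], 0]
    - [[0, -0.7, -0.5], 0]
    - [[0, -0.3, -1], 0]
    - [[0, 0, -1], 0]
    - [[0, 0, 0], 0]

```text
t: 6.52
ee_pos: [0.615, -0.0251, 0.2231]
eef_rot: [0.711, 0.703, 0.002, 0.007]
ft_force: [1.5, 0.1, 0.0]
width: 0.0
```

```bash
python3 - <<'E'
from m import *
st()
p,d,K,T=cam('wrist');W=xyz(d,K,T)
m=(p.max(-1)<60)&(W[...,2]>.08)&(W[...,2]<.12)&(W[...,0]>.6)&(W[...,0]<.75)&(abs(W[...,1]+.03)<.04)
v,u=np.nonzero(m); print(len(v), u.mean(),v.mean(),np.nanmedian(W[m],0), np.nanmean(W[m],0))
E
```

```text
t 6.53 p [ 0.615  -0.0251  0.2231] xax [ 0.011  1.    -0.007] yax [ 1.    -0.011  0.012] zax [ 0.012 -0.007 -1.   ] F [1.5 0.1 0. ] w 0.0 q [-0.143  0.26  -0.083  1.216 -0.005  1.438]
908 438.818281938326 244.80066079295153 [ 0.70493052 -0.0329147   0.10046569] [ 0.70527202 -0.03326229  0.09966768]
```

Emit:
jog_arm:
  series:
    - [[0.85, -0.42, 0], 0.1]
    - [[0.85, -0.42, 0], 0.1]
    - [[0.85, -0.42, 0], 0]
    - [[0.85, -0.42, 0], 0]
    - [[0.85, -0.42, 0], 0]
    - [[0, 0, 0], 0]
  gripper: 55

```text
t: 7.32
ee_pos: [0.5103, 0.1953, 0.2096]
eef_rot: [0.719, 0.695, -0.003, 0.002]
ft_force: [0.5, -1.4, 1.0]
width: 0.0467
```

```bash
python3 - <<'E'
from m import *
st()
p,d,K,T=cam('wrist');cv2.imwrite('pics/w3.png',p[:,:,::-1]);np.savez('w3.npz',p=p,d=d,K=K,T=T)
W=xyz(d,K,T); z=np.nan_to_num(W[...,2]).astype(np.float32); low=cv2.cvtColor(p,cv2.COLOR_RGB2HSV)[...,1]<80
top=(np.arange(480)<300)[:,None]
plane(top&low&(z>.086)&(z<.094),K,T,.09,'cell')
plane(top&(abs(z-.139)<.005),K,T,.14,'grips',3,60)
E
```

```text
t 7.33 p [0.5103 0.1953 0.2096] xax [ 0.035  0.999 -0.007] yax [ 0.999 -0.035 -0.   ] zax [-0.001 -0.007 -1.   ] F [ 0.5 -1.4  1. ] w 0.0467 q [ 0.251  0.158 -0.239  1.177 -0.007  1.857]
cell px [315. 142.] 24677 c [511.6 248. ] sz [ 69.6 183.4] yaw(long from y) -0.057
grips px [312.  35.] 1463 c [513.6 314.6] sz [12.  30.5] yaw(long from y) -0.372
grips px [311. 266.] 1176 c [508.1 193.5] sz [11.4 40. ] yaw(long from y) -0.03
```

View pics/w3.png

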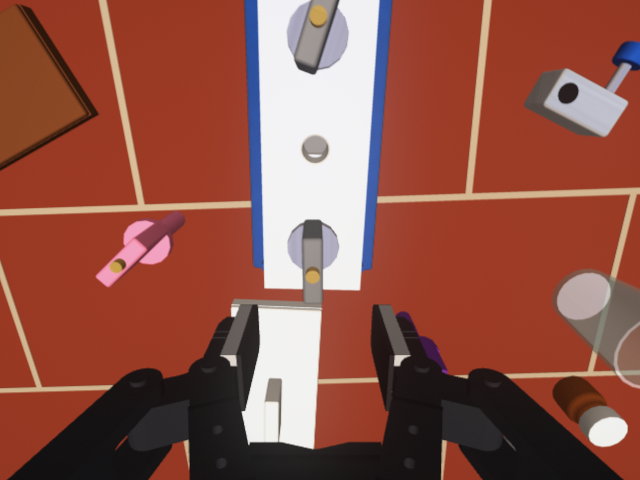

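Wrist view: electrode 0 gold pin at (313,277), collar at (312,246); empty middle bore at (315,149); electrode 2 pin at (318,16). The pink look-alike at (120,265) is well clear of the fingers.

```bash
python3 - <<'E'
from m import *
f=np.load('w3.npz');K,T=f['K'],f['T'];g=lambda u,v,z:np.round(rays([u,v],K,T,z)[0]*1000,1)
W=xyz(f['d'],K,T)
print('pin',g(313,277,.143),W[277,313],'collar',g(312.5,245.5,.098),'bore1',g(315,149,.09),'pin2',g(318,16,.143),'coll2',g(318,35,.098))
E
```

```text
pin [509.  189.1 143. ] [0.50908016 0.19011516 0.14520828] collar [508.6 192.2  98. ] bore1 [512.6 255.5  90. ] pin2 [516.1 320.  143. ] coll2 [516.5 319.6  98. ]
```

Emit:
jog_arm:
  series:
    - [[-0.12, -0.03, 0.8], 0]
    - [[0, 0, 0.8], 0]
    - [[0, 0, 0.25], 0]
    - [[0, 0, 0], 0]

```text
t: 7.88
ee_pos: [0.5122, 0.1842, 0.1139]
eef_rot: [0.721, 0.692, -0.003, 0.004]
ft_force: [0.6, 0.1, 0.2]
width: 0.0469
```

```bash
python3 -c "from h import *;st()"
```

```text
t 7.88 p [0.5122 0.1842 0.1139] xax [ 0.041  0.999 -0.009] yax [ 0.999 -0.041  0.002] zax [ 0.001 -0.009 -1.   ] F [0.6 0.1 0.2] w 0.0469 q [ 0.231  0.235 -0.362  0.975 -0.009  1.843]
```

Emit:
jog_arm:
  series:
    - [[0.11, -0.06, 0], 0]
    - [[0, 0, 0], 0]

```text
t: 8.12
ee_pos: [0.5115, 0.19, 0.1162]
eef_rot: [0.722, 0.692, -0.001, 0.005]
ft_force: [-0.9, 0.4, -0.3]
width: 0.0472
```

Emit:
jog_arm:
  series:
    - [[0, 0, 0], 0]
    - [[0, 0, 0], 0]
    - [[0, 0, 0], 0]
    - [[0, 0, 0], 0]
  gripper: 0
  squeeze: 90

```text
t: 8.62
ee_pos: [0.5086, 0.1908, 0.1181]
eef_rot: [0.721, 0.693, -0.002, 0.003]
ft_force: [0.3, -0.3, -1.8]
width: 0.011
```

```bash
python3 -c "from h import *;s=st();print(s['wrist_torque'])"
```

```text
t 8.62 p [0.5086 0.1908 0.1181] xax [ 0.04   0.999 -0.007] yax [ 0.999 -0.04   0.001] zax [ 0.    -0.007 -1.   ] F [ 0.3 -0.3 -1.8] w 0.011 q [ 0.243  0.229 -0.36   0.983 -0.007  1.855]
[ 0.01685551 -0.03627486 -0.0136222 ]
```

Emit:
jog_arm:
  series:
    - [[0, 0, 0], 1]
    - [[0, 0, 0], 1]
    - [[0, 0, 0], 1]
    - [[0, 0, 0], 1]

```text
t: 9.12
ee_pos: [0.5088, 0.1907, 0.1181]
eef_rot: [0.852, 0.523, -0.002, 0.004]
ft_force: [-0.3, -1.0, 0.1]
width: 0.0107
```

```bash
python3 -c "from h import *;s=st();print(s['wrist_torque'])"
```

```text
t 9.12 p [0.5088 0.1907 0.1181] xax [ 0.452  0.892 -0.007] yax [ 0.892 -0.452  0.004] zax [ 0.001 -0.008 -1.   ] F [-0.3 -1.   0.1] w 0.0107 q [ 0.244  0.229 -0.359  0.983 -0.008  2.284]
[-0.14168401  0.11658391  0.21520322]
```

Emit:
jog_arm:
  series:
    - [[0, 0, -0.006], -1]
    - [[0, 0, -0.006], -1]
    - [[0, 0, -0.006], -1]
    - [[0, 0, -0.006], -1]
    - [[0, 0, -0.006], -1]
    - [[0, 0, -0.006], -1]
    - [[0, 0, -0.006], -1]
    - [[0, 0, -0.006], -1]

```text
t: 10.12
ee_pos: [0.5093, 0.1906, 0.1181]
eef_rot: [0.557, 0.83, -0.003, 0.002]
ft_force: [-0.2, 0.5, -1.7]
width: 0.0109
```

```bash
python3 -c "from h import *;s=st();print(s['wrist_torque'])"
```

```text
t 10.12 p [0.5093 0.1906 0.1181] xax [-0.379  0.926 -0.006] yax [ 0.926  0.379 -0.003] zax [-0.    -0.007 -1.   ] F [-0.2  0.5 -1.7] w 0.0109 q [ 0.243  0.23  -0.358  0.984 -0.006  1.425]
[ 0.12526828  0.17762693 -0.24924091]
```

Emit:
jog_arm:
  series:
    - [[0, 0, -0.02], 1]
    - [[0, 0, -0.02], 1]
    - [[0, 0, -0.02], 1]
    - [[0, 0, -0.02], 1]
    - [[0, 0, -0.02], 1]
    - [[0, 0, -0.02], 1]
    - [[0, 0, -0.02], 1]
    - [[0, 0, -0.02], 1]

```text
t: 11.12
ee_pos: [0.5087, 0.1905, 0.1186]
eef_rot: [0.852, 0.523, -0.003, 0.002]
ft_force: [0.8, -0.4, -4.5]
width: 0.0107
```

Emit:
jog_arm:
  series:
    - [[0, 0, -0.03], -1]
    - [[0, 0, -0.03], -1]
    - [[0, 0, -0.03], -1]
    - [[0, 0, -0.03], -1]
    - [[0, 0, -0.03], -1]
    - [[0, 0, -0.03], -1]
    - [[0, 0, -0.03], -1]
    - [[0, 0, -0.03], -1]

```text
t: 12.12
ee_pos: [0.5083, 0.1906, 0.1194]
eef_rot: [0.558, 0.83, -0.004, -0.001]
ft_force: [2.0, 0.3, -7.3]
width: 0.0104
```

Emit:
jog_arm:
  series:
    - [[0, 0, -0.04], 1]
    - [[0, 0, -0.04], 1]
    - [[0, 0, -0.04], 1]
    - [[0, 0, -0.04], 1]
    - [[0, 0, -0.04], 1]
    - [[0, 0, -0.04], 1]
    - [[0, 0, -0.04], 1]
    - [[0, 0, -0.04], 1]

```text
t: 13.12
ee_pos: [0.5081, 0.1903, 0.1206]
eef_rot: [0.853, 0.522, -0.006, -0.0]
ft_force: [1.2, -0.3, -10.9]
width: 0.0104
```

Emit:
jog_arm:
  series:
    - [[0, 0, -0.045], -1]
    - [[0, 0, -0.045], -1]
    - [[0, 0, -0.045], -1]
    - [[0, 0, -0.045], -1]
    - [[0, 0, -0.045], -1]
    - [[0, 0, -0.045], -1]
    - [[0, 0, -0.045], -1]
    - [[0, 0, -0.045], -1]

```text
t: 14.12
ee_pos: [0.5086, 0.1906, 0.1218]
eef_rot: [0.558, 0.83, -0.006, -0.005]
ft_force: [2.8, 1.2, -11.1]
width: 0.0104
```

```bash
python3 - <<'E'
from m import *
st()
p,d,K,T=cam('wrist');W=xyz(d,K,T)
z=W[...,2];m=(abs(W[...,0]-.5126)<.03)&(abs(W[...,1]-.26)<.03)&(z>.05)
print('cell top z',np.nanmedian(z[m]),m.sum())
E
```

```text
t 14.12 p [0.5086 0.1906 0.1218] xax [-0.376  0.926  0.002] yax [ 0.926  0.376 -0.014] zax [-0.014 -0.004 -1.   ] F [  2.8   1.2 -11.1] w 0.0104 q [ 2.400e-01  2.330e-01 -3.450e-01  1.007e+00 -1.000e-03  1.425e+00]
cell top z 0.0892788929504687 19468
```

Emit:
jog_arm:
  series:
    - [[0, 0, -0.05], 1]
    - [[0, 0, -0.05], 1]
    - [[0, 0, -0.05], 1]
    - [[0, 0, -0.05], 1]
    - [[0, 0, -0.05], 1]
    - [[0, 0, -0.05], 1]
    - [[0, 0, -0.05], 1]
    - [[0, 0, -0.05], 1]

```text
t: 15.18
ee_pos: [0.5085, 0.1901, 0.1237]
eef_rot: [0.856, 0.517, -0.009, -0.002]
ft_force: [4.0, 0.8, -14.6]
width: 0.0106
```

Emit:
jog_arm:
  series:
    - [[0, 0, -0.05], -1]
    - [[0, 0, -0.05], -1]
    - [[0, 0, -0.05], -1]
    - [[0, 0, -0.05], -1]
    - [[0, 0, -0.05], -1]
    - [[0, 0, -0.05], -1]
    - [[0, 0, -0.05], -1]
    - [[0, 0, -0.05], -1]

```text
t: 16.18
ee_pos: [0.5091, 0.1904, 0.1254]
eef_rot: [0.568, 0.823, -0.008, -0.008]
ft_force: [4.8, 1.3, -14.4]
width: 0.0104
```

```bash
cat > ck.py <<'E'
from m import *
import sys
x,y=float(sys.argv[1]),float(sys.argv[2])
st()
for n in ['scene','wrist']:
    p,d,K,T=cam(n);W=xyz(d,K,T);z=W[...,2]
    m=(abs(W[...,0]-.5126)<.025)&(abs(W[...,1]-.2555)<.025)&(z>.05)
    lo=cv2.cvtColor(p,cv2.COLOR_RGB2HSV)[...,1]<60
    # near the bore: histogram of heights (collar / grip top)
    g=(np.hypot(W[...,0]-x,W[...,1]-y)<.024)&(z>.08)&lo
    print(n,'cell top z',np.round(np.nanmedian(z[m]),4),m.sum(),'near bore z pct',np.round(np.nanpercentile(z[g],[1,10,50,90,99]),4) if g.sum() else None)
    if len(sys.argv)>3: cv2.imwrite(f'pics/{sys.argv[3]}_{n}.png',p[:,:,::-1])
E
python3 ck.py .509 .190
```

```text
t 16.18 p [0.5091 0.1904 0.1254] xax [-0.355  0.935  0.004] yax [ 0.935  0.355 -0.021] zax [-0.022 -0.004 -1.   ] F [  4.8   1.3 -14.4] w 0.0104 q [ 0.238  0.235 -0.335  1.023  0.002  1.446]
scene cell top z 0.0906 322 near bore z pct [0.0884 0.0936 0.1823 0.566  0.5721]
wrist cell top z 0.0892 12531 near bore z pct [0.0885 0.1036 0.1649 0.1994 0.2045]
```

Emit:
jog_arm:
  series:
    - [[0, 0.01, -0.02], 1]
    - [[0, 0.01, -0.043], 1]
    - [[0, 0.01, -0.043], 1]
    - [[0, 0.01, -0.043], 1]
    - [[0, 0.01, -0.043], 1]
    - [[0, 0.01, -0.043], 1]
    - [[0, 0.01, -0.043], 1]
    - [[0, 0.01, -0.043], 1]

```text
t: 17.27
ee_pos: [0.5097, 0.1899, 0.1274]
eef_rot: [0.866, 0.5, -0.015, -0.006]
ft_force: [3.6, 1.7, -17.1]
width: 0.0107
```

Emit:
jog_arm:
  series:
    - [[0, 0.01, -0.04], -1]
    - [[0, 0.01, -0.043], -1]
    - [[0, 0.01, -0.043], -1]
    - [[0, 0.01, -0.043], -1]
    - [[0, 0.01, -0.043], -1]
    - [[0, 0.01, -0.043], -1]
    - [[0, 0.01, -0.043], -1]
    - [[0, 0.01, -0.043], -1]

```text
t: 18.27
ee_pos: [0.5108, 0.1902, 0.1294]
eef_rot: [0.588, 0.808, -0.013, -0.016]
ft_force: [3.4, 2.1, -15.5]
width: 0.0106
```

```bash
python3 ck.py .509 .190 c4
```

```text
t 18.27 p [0.5108 0.1902 0.1294] xax [-0.307  0.952  0.011] yax [ 0.951  0.307 -0.04 ] zax [-0.042 -0.002 -0.999] F [  3.4   2.1 -15.5] w 0.0106 q [ 0.234  0.245 -0.312  1.054  0.008  1.492]
scene cell top z 0.0906 296 near bore z pct [0.0881 0.0921 0.1792 0.5733 0.5805]
wrist cell top z 0.0892 12027 near bore z pct [0.0885 0.1049 0.1687 0.2035 0.2088]
```

View pics/c4_wrist.png

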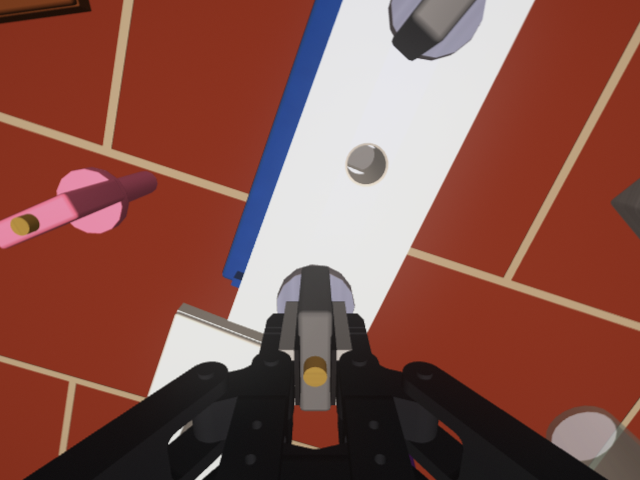

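Emit:
jog_arm:
  series:
    - [[0, -0.02, 0], 1]
    - [[0, -0.03, -0.015], 1]
    - [[0, -0.03, -0.02], 1]
    - [[0, -0.03, -0.02], 1]
    - [[0, -0.03, -0.02], 1]
    - [[0, -0.03, -0.02], 1]
    - [[0, -0.03, -0.02], 1]
    - [[0, -0.03, -0.02], 1]

```text
t: 19.38
ee_pos: [0.5086, 0.1904, 0.1316]
eef_rot: [0.88, 0.474, -0.012, -0.003]
ft_force: [5.5, 0.7, -16.6]
width: 0.0107
```

```bash
python3 ck.py .509 .190
```

```text
t 19.38 p [0.5086 0.1904 0.1316] xax [ 0.55   0.835 -0.018] yax [ 0.835 -0.551 -0.016] zax [-0.023 -0.006 -1.   ] F [  5.5   0.7 -16.6] w 0.0107 q [ 2.390e-01  2.300e-01 -3.270e-01  1.038e+00 -1.000e-03  2.393e+00]
scene cell top z 0.0909 332 near bore z pct [0.0884 0.0912 0.1524 0.572  0.5775]
wrist cell top z 0.0891 11601 near bore z pct [0.0884 0.0903 0.1689 0.2048 0.21  ]
```

Emit:
jog_arm:
  series:
    - [[0, -0.03, 0], -1]
    - [[0, -0.03, -0.01], -1]
    - [[0, -0.03, -0.015], -1]
    - [[0, -0.03, -0.015], -1]
    - [[0, -0.03, -0.015], -1]
    - [[0, -0.03, -0.015], -1]
    - [[0, -0.03, -0.015], -1]
    - [[0, -0.03, -0.015], -1]

```text
t: 20.48
ee_pos: [0.5074, 0.1911, 0.1335]
eef_rot: [0.615, 0.788, -0.005, 0.003]
ft_force: [6.0, 2.4, -17.0]
width: 0.0106
```

```bash
python3 ck.py .509 .190
```

```text
t 20.48 p [0.5074 0.1911 0.1335] xax [-0.243  0.97  -0.01 ] yax [ 0.97   0.243 -0.005] zax [-0.002 -0.011 -1.   ] F [  6.    2.4 -17. ] w 0.0106 q [ 0.246  0.215 -0.341  1.02  -0.01   1.572]
scene cell top z 0.0921 484 near bore z pct [0.0883 0.0919 0.1921 0.5603 0.5754]
wrist cell top z 0.0892 11564 near bore z pct [0.0884 0.0906 0.1697 0.2067 0.2121]
```

Emit:
jog_arm:
  series:
    - [[0, -0.01, 0.01], 1]
    - [[0, -0.01, -0.01], 1]
    - [[0, -0.01, -0.015], 1]
    - [[0, -0.01, -0.02], 1]
    - [[0, -0.01, -0.02], 1]
    - [[0, -0.01, -0.02], 1]
    - [[0, -0.01, -0.02], 1]
    - [[0, -0.01, -0.02], 1]

```text
t: 21.58
ee_pos: [0.507, 0.1908, 0.1354]
eef_rot: [0.896, 0.444, -0.001, 0.007]
ft_force: [4.3, 0.8, -15.3]
width: 0.0107
```

```bash
python3 ck.py .509 .190
```

```text
t 21.57 p [0.507  0.1908 0.1354] xax [ 0.605  0.796 -0.009] yax [ 0.796 -0.605  0.012] zax [ 0.004 -0.014 -1.   ] F [  4.3   0.8 -15.3] w 0.0107 q [ 0.248  0.208 -0.345  1.017 -0.015  2.469]
scene cell top z 0.0946 593 near bore z pct [0.088  0.0914 0.1769 0.5622 0.5766]
wrist cell top z 0.0891 11113 near bore z pct [0.0883 0.0901 0.1742 0.2091 0.2143]
```

Emit:
jog_arm:
  series:
    - [[0, 0, 0.01], -1]
    - [[0, 0, -0.01], -1]
    - [[0, 0, -0.02], -1]
    - [[0, 0, -0.025], -1]
    - [[0, 0, -0.025], -1]
    - [[0, 0, -0.025], -1]
    - [[0, 0, -0.025], -1]
    - [[0, 0, -0.025], -1]

```text
t: 22.68
ee_pos: [0.5072, 0.1911, 0.1375]
eef_rot: [0.628, 0.778, -0.004, 0.005]
ft_force: [4.8, 1.7, -17.9]
width: 0.0108
```

Emit:
jog_arm:
  series:
    - [[0, 0, 0.01], 1]
    - [[0, 0, -0.01], 1]
    - [[0, 0, -0.02], 1]
    - [[0, 0, -0.025], 1]
    - [[0, 0, -0.025], 1]
    - [[0, 0, -0.025], 1]
    - [[0, 0, -0.025], 1]
    - [[0, 0, -0.025], 1]

```text
t: 23.68
ee_pos: [0.5071, 0.1906, 0.1395]
eef_rot: [0.896, 0.443, -0.002, 0.006]
ft_force: [5.2, 1.4, -17.0]
width: 0.0103
```

```bash
python3 ck.py .509 .190
```

```text
t 23.68 p [0.5071 0.1906 0.1395] xax [ 0.607  0.795 -0.009] yax [ 0.795 -0.607  0.01 ] zax [ 0.002 -0.013 -1.   ] F [  5.2   1.4 -17. ] w 0.0103 q [ 0.247  0.206 -0.338  1.028 -0.013  2.47 ]
scene cell top z 0.0933 551 near bore z pct [0.0884 0.091  0.1676 0.5663 0.5807]
wrist cell top z 0.0891 10642 near bore z pct [0.0883 0.09   0.1781 0.2131 0.2182]
```

Emit:
jog_arm:
  series:
    - [[0, 0, 0.01], -1]
    - [[0, 0, -0.01], -1]
    - [[0, 0, -0.02], -1]
    - [[0, 0, -0.02], -1]
    - [[0, 0, -0.02], -1]
    - [[0, 0, -0.02], -1]
    - [[0, 0, -0.02], -1]
    - [[0, 0, -0.02], -1]

```text
t: 24.78
ee_pos: [0.5073, 0.191, 0.1413]
eef_rot: [0.63, 0.777, -0.004, 0.004]
ft_force: [4.2, 0.5, -16.9]
width: 0.0107
```

Emit:
jog_arm:
  series:
    - [[0, 0, 0.01], 1]
    - [[0, 0, -0.01], 1]
    - [[0, 0, -0.02], 1]
    - [[0, 0, -0.02], 1]
    - [[0, 0, -0.02], 1]
    - [[0, 0, -0.02], 1]
    - [[0, 0, -0.02], 1]
    - [[0, 0, -0.02], 1]

```text
t: 25.78
ee_pos: [0.5086, 0.1909, 0.1582]
eef_rot: [0.898, 0.44, -0.0, 0.007]
ft_force: [-0.2, 0.1, -1.3]
width: 0.0106
```

```bash
python3 ck.py .509 .190 c5
```

```text
t 25.77 p [0.5086 0.1909 0.1582] xax [ 0.612  0.791 -0.006] yax [ 0.791 -0.612  0.012] zax [ 0.006 -0.012 -1.   ] F [-0.2  0.1 -1.3] w 0.0106 q [ 0.247  0.189 -0.316  1.063 -0.014  2.476]
scene cell top z 0.0931 555 near bore z pct [0.0883 0.0909 0.1739 0.5837 0.5852]
wrist cell top z 0.0891 8784 near bore z pct [0.0882 0.0899 0.1958 0.232  0.2372]
```

Freed: only its own weight on the wrist now, and the cell top is unchanged at 0.089. Lifting and aligning with the rack.

Emit:
jog_arm:
  series:
    - [[0, 0, -0.5], 0]
    - [[0, 0, -0.5], -1]
    - [[0, 0, -0.3], -1]
    - [[0, 0, 0], -1]
    - [[0, 0, 0], -1]
    - [[0, 0, 0], -1]
    - [[0, 0, 0], -0.6]
    - [[0, 0, 0], 0]

```text
t: 26.88
ee_pos: [0.5087, 0.1917, 0.2352]
eef_rot: [0.719, 0.695, 0.001, 0.009]
ft_force: [0.5, -0.6, -1.0]
width: 0.0102
```

```bash
python3 -c "from h import *;st()"
```

```text
t 26.88 p [0.5087 0.1917 0.2352] xax [ 0.034  0.999 -0.011] yax [ 0.999 -0.034  0.013] zax [ 0.013 -0.012 -1.   ] F [ 0.5 -0.6 -1. ] w 0.0102 q [ 0.249  0.129 -0.217  1.215 -0.015  1.854]
```

View pics/c5_scene.png

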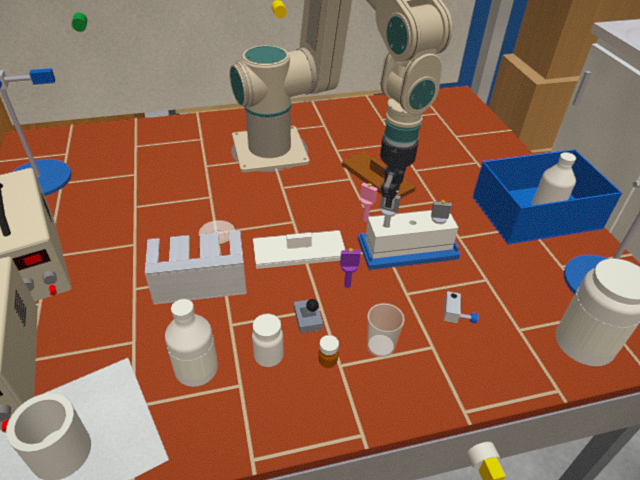

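Scene: the lever ball at (312,305) is thrown away from the robot, and electrode 0 is rising at (388,215). Carrying it to the front of slot 0.

Emit:
jog_arm:
  series:
    - [[-0.92, -0.12, 0], 0]
    - [[-0.92, -0.12, 0], 0]
    - [[-0.92, -0.12, 0], 0]
    - [[-0.92, -0.12, 0], 0]
    - [[-0.92, -0.12, 0], 0]
    - [[-0.92, -0.12, 0], 0]
    - [[-0.92, -0.12, 0], 0]
    - [[-0.92, -0.12, 0], 0]

```text
t: 27.88
ee_pos: [0.4483, -0.1826, 0.2448]
eef_rot: [0.717, 0.697, 0.003, 0.012]
ft_force: [0.8, -0.4, -1.4]
width: 0.0105
```

Emit:
jog_arm:
  series:
    - [[-0.9, -0.12, 0], 0.1]
    - [[-0.9, -0.12, 0], 0.1]
    - [[-0.5, -0.12, 0], 0.1]
    - [[0, 0, 0], 0]

```text
t: 28.38
ee_pos: [0.4241, -0.3038, 0.2487]
eef_rot: [0.73, 0.684, 0.003, 0.013]
ft_force: [0.9, 0.2, -1.0]
width: 0.0106
```

```bash
python3 - <<'E'
from m import *
st()
p,d,K,T=cam('wrist');cv2.imwrite('pics/w6.png',p[:,:,::-1]);np.savez('w6.npz',p=p,d=d,K=K,T=T)
p,d,K,T=cam('side');np.savez('side6.npz',p=p,d=d,K=K,T=T);cv2.imwrite('pics/side6.png',p[:,:,::-1])
E
```

```text
t 28.38 p [ 0.4241 -0.3038  0.2487] xax [ 0.065  0.998 -0.014] yax [ 0.998 -0.065  0.023] zax [ 0.022 -0.016 -1.   ] F [ 0.9  0.2 -1. ] w 0.0106 q [-0.748  0.07  -0.255  1.219  0.004  0.888]
```

View pics/w6.png

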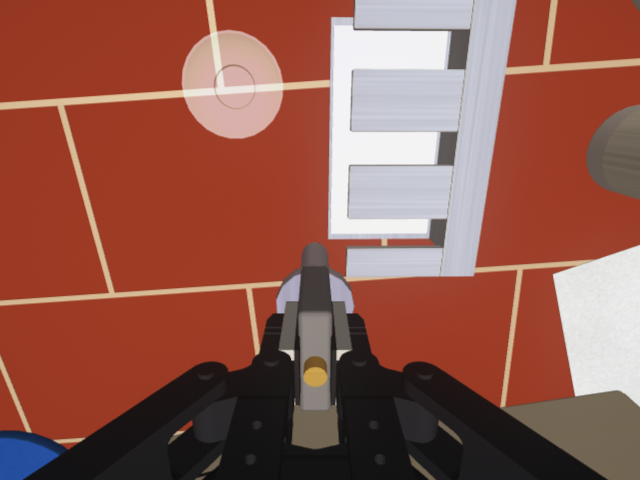

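Wrist view: plate fingers with slot edges at v=219/248 (slot 0), 131/165 (slot 1) and 30/69 (slot 2). The front edge is at u≈349, and the electrode hangs upright in the jaws. Projecting the slot edges.

```bash
python3 - <<'E'
from m import *
f=np.load('w6.npz');K,T=f['K'],f['T'];g=lambda u,v,z=.1:np.round(rays([u,v],K,T,z)[0,:2]*1000,1)
for a in [(348,219),(347,248),(352,131),(349,165),(354,29),(352,69),(451,219),(442,248),(465,131),(458,165),(474,28),(466,69),(347,277),(441,277)]: print(a,g(*a))
W=xyz(f['d'],K,T);print(W[195,400],W[265,400])
# held electrode from side view
f=np.load('side6.npz');V=xyz(f['d'],f['K'],f['T']);m=(abs(V[...,0]-.424)<.04)&(abs(V[...,1]+.304)<.04)&(V[...,2]>.1)
print('lowest held',np.nanpercentile(V[m][:,2],[0.5,2,5]),np.nanmedian(V[m&(V[...,2]<.2)],0),m.sum())
low=m&(V[...,2]<.205);print(np.nanmean(V[low],0))
E
```

```text
(348, 219) [ 453.4 -301.7]
(347, 248) [ 451.7 -325.4]
(352, 131) [ 458.5 -237. ]
(349, 165) [ 455.6 -260.8]
(354, 29) [ 461.9 -173. ]
(352, 69) [ 459.8 -196.8]
(451, 219) [ 532.9 -307.4]
(442, 248) [ 527.1 -331. ]
(465, 131) [ 539.4 -242.4]
(458, 165) [ 535.8 -266.3]
(474, 28) [ 540.9 -177.2]
(466, 69) [ 537.3 -201.7]
(347, 277) [ 450.8 -350.5]
(441, 277) [ 527.5 -356.3]
[ 0.49339663 -0.28596005  0.09917962] [ 0.49415136 -0.34378085  0.09851192]
lowest held [0.10223575 0.22649006 0.27105576] [ 0.43194856 -0.30922487  0.16346646] 10557
[ 0.43992447 -0.30865637  0.1460679 ]
```

Emit:
jog_arm:
  series:
    - [[-0.08, 0.03, 0.7], 0]
    - [[-0.04, 0, 0.7], 0]
    - [[0, 0, 0.6], 0]
    - [[0, 0, 0.2], 0]
    - [[0, 0, 0], 0]

```text
t: 29.1
ee_pos: [0.4309, -0.3048, 0.1387]
eef_rot: [0.726, 0.687, 0.004, 0.014]
ft_force: [-0.4, 0.2, -1.1]
width: 0.0107
```

```bash
python3 -c "from h import *;st()"
```

```text
t 29.1 p [ 0.4309 -0.3048  0.1387] xax [ 0.055  0.998 -0.014] yax [ 0.998 -0.054  0.026] zax [ 0.026 -0.015 -1.   ] F [-0.4  0.2 -1.1] w 0.0107 q [-0.742  0.163 -0.394  0.985  0.006  0.884]
```

Emit:
jog_arm:
  series:
    - [[-0.17, 0, 0], 0.15]
    - [[0, 0, 0.05], 0]

```text
t: 29.35
ee_pos: [0.4323, -0.3149, 0.1391]
eef_rot: [0.731, 0.682, 0.004, 0.017]
ft_force: [0.5, -0.4, -0.4]
width: 0.0108
```

Emit:
jog_arm:
  series:
    - [[0, 0.3, 0], 0]
    - [[0, 0.3, 0], 0]
    - [[0, 0, 0], 0]

```text
t: 29.72
ee_pos: [0.4658, -0.3185, 0.1417]
eef_rot: [0.732, 0.681, 0.005, 0.019]
ft_force: [-0.0, 0.5, -1.3]
width: 0.0108
```

```bash
python3 - <<'E'
from m import *
st()
p,d,K,T=cam('wrist');cv2.imwrite('pics/w7.png',p[150:480,200:460,::-1])
E
```

```text
t 29.73 p [ 0.4658 -0.3185  0.1417] xax [ 0.071  0.997 -0.018] yax [ 0.997 -0.071  0.034] zax [ 0.033 -0.021 -0.999] F [-0.   0.5 -1.3] w 0.0108 q [-0.717  0.215 -0.322  0.995  0.006  0.925]
```

View pics/w7.png

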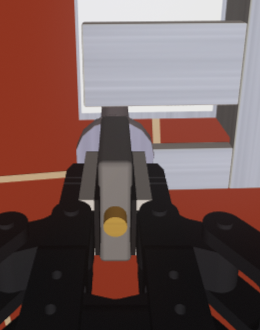

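Emit:
jog_arm:
  series:
    - [[0.1, 0, 0], 0]
    - [[0, 0, 0.03], 0]

```text
t: 30.02
ee_pos: [0.4651, -0.3125, 0.1396]
eef_rot: [0.732, 0.681, 0.005, 0.018]
ft_force: [-0.3, -0.5, -2.0]
width: 0.0104
```

Emit:
jog_arm:
  series:
    - [[0, 0.3, 0.04], 0]
    - [[0, 0.3, 0.04], 0]
    - [[0, 0, 0.02], 0]

```text
t: 30.4
ee_pos: [0.4973, -0.3148, 0.1351]
eef_rot: [0.732, 0.681, 0.005, 0.018]
ft_force: [0.4, 0.6, -2.0]
width: 0.0105
```

```bash
python3 -c "from h import *;st()"
```

```text
t 30.4 p [ 0.4973 -0.3148  0.1351] xax [ 0.072  0.997 -0.017] yax [ 0.997 -0.071  0.033] zax [ 0.031 -0.02  -0.999] F [ 0.4  0.6 -2. ] w 0.0105 q [-0.676  0.263 -0.275  0.996  0.004  0.966]
```

Emit:
jog_arm:
  series:
    - [[0, 0.25, 0], 0]
    - [[0, 0.15, 0], 0]
    - [[0, 0, 0.02], 0]

```text
t: 30.78
ee_pos: [0.519, -0.3164, 0.1346]
eef_rot: [0.732, 0.681, 0.005, 0.018]
ft_force: [0.3, 0.0, -1.5]
width: 0.0103
```

Emit:
jog_arm:
  series:
    - [[0, 0, 0.06], 0]
    - [[0, 0, 0.04], 0]
    - [[0, 0, 0], 0]

```text
t: 31.15
ee_pos: [0.5182, -0.3162, 0.1288]
eef_rot: [0.732, 0.681, 0.004, 0.017]
ft_force: [-0.0, 0.4, -1.5]
width: 0.0107
```

```bash
python3 -c "from h import *;st()"
```

```text
t 31.15 p [ 0.5182 -0.3162  0.1288] xax [ 0.072  0.997 -0.017] yax [ 0.997 -0.071  0.031] zax [ 0.03  -0.019 -0.999] F [-0.   0.4 -1.5] w 0.0107 q [-0.656  0.3   -0.239  0.996  0.003  0.986]
```

Emit:
jog_arm:
  series:
    - [[0, 0, 0.04], 0]
    - [[0, 0, 0.03], 0]
    - [[0, 0, 0], 0]

```text
t: 31.52
ee_pos: [0.5185, -0.3165, 0.1288]
eef_rot: [0.732, 0.681, 0.005, 0.018]
ft_force: [0.5, 1.2, -1.3]
width: 0.0108
```

```bash
python3 - <<'E'
from m import *
st()
p,d,K,T=cam('scene');a=p[190:310,120:320,::-1]
p,d,K,T=cam('side');b=p[260:400,300:440,::-1]
cv2.imwrite('pics/s8.png',np.hstack([cv2.resize(a,(500,300)),cv2.resize(b,(300,300))]))
E
```

```text
t 31.52 p [ 0.5185 -0.3165  0.1288] xax [ 0.072  0.997 -0.018] yax [ 0.997 -0.071  0.033] zax [ 0.031 -0.02  -0.999] F [ 0.5  1.2 -1.3] w 0.0108 q [-0.656  0.3   -0.24   0.994  0.003  0.986]
```

View pics/s8.png

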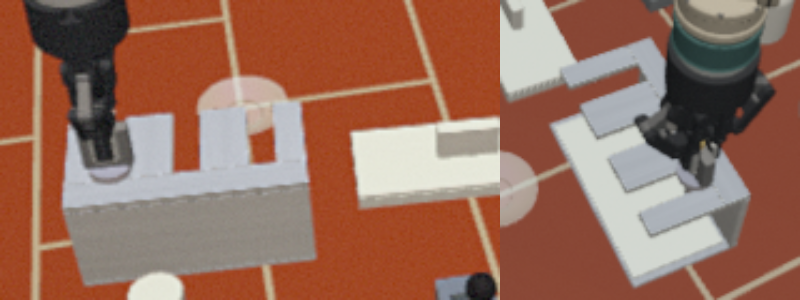

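Both crops show the collar flat on the plate, at the closed end of slot 0 (scene crop (110,170), side crop (690,180)); the descent stopped at TCP z 0.1288 as expected. Releasing.

Emit:
jog_arm:
  series:
    - [[0, 0, 0], 0]
    - [[0, 0, 0], 0]
    - [[0, 0, 0], 0]
  gripper: 40

```text
t: 32.0
ee_pos: [0.5188, -0.317, 0.1284]
eef_rot: [0.732, 0.681, 0.005, 0.018]
ft_force: [-0.3, -1.1, -0.3]
width: 0.034
```

Emit:
jog_arm:
  series:
    - [[0, 0, -0.5], 0]
    - [[0, 0, -1], 0]
    - [[0, 0, -0.9], 0]
    - [[0, 0, 0], 0]

```text
t: 32.5
ee_pos: [0.5145, -0.3142, 0.2504]
eef_rot: [0.732, 0.681, 0.004, 0.017]
ft_force: [0.3, -0.1, 0.3]
width: 0.0343
```

```bash
python3 - <<'E'
from m import *
st()
p,d,K,T=cam('wrist');W=xyz(d,K,T);z=np.nan_to_num(W[...,2]).astype(np.float32)
top=(np.arange(480)<330)[:,None]
plane(top&(abs(z-.149)<.005),K,T,.15,'grip',3,60)
plane(top&(abs(z-.108)<.003),K,T,.108,'collar',3,60)
np.savez('w8.npz',p=p,d=d,K=K,T=T);cv2.imwrite('pics/w8.png',p[:,:,::-1])
p,d,K,T=cam('scene');W=xyz(d,K,T);z=np.nan_to_num(W[...,2]).astype(np.float32)
plane(box(140,250,205,290)&(abs(z-.149)<.005),K,T,.15,'sc grip',2,15);plane(box(140,250,205,290)&(abs(z-.108)<.003),K,T,.108,'sc collar',2,15)
plane(box(225,360,215,285)&(z>.012)&(z<.024),K,T,.018,'covertop')
E
```

```text
t 32.5 p [ 0.5145 -0.3142  0.2504] xax [ 0.072  0.997 -0.017] yax [ 0.997 -0.071  0.031] zax [ 0.03  -0.019 -0.999] F [ 0.3 -0.1  0.3] w 0.0343 q [-0.657  0.208 -0.091  1.237  0.003  0.986]
grip px [633. 170.] 711 c [ 718.  -282.1] sz [ 9.9 37.7] yaw(long from y) 0.216
grip px [317. 245.] 1002 c [ 519.1 -315.5] sz [11.6 41.8] yaw(long from y) -0.061
collar px [573. 144.] 595 c [ 710.7 -271. ] sz [23.  72.8] yaw(long from y) -0.238
collar px [301. 228.] 481 c [ 507.8 -315.4] sz [10.6 31.6] yaw(long from y) -0.078
collar px [331. 227.] 345 c [ 532.  -316.2] sz [ 9.2 28.7] yaw(long from y) -0.005
sc grip px [161. 244.] 127 c [ 526.6 -316.7] sz [20.2 40.8] yaw(long from y) -0.065
sc collar px [164. 260.] 86 c [ 532.8 -316.1] sz [17.6 33.2] yaw(long from y) -0.085
covertop px [302. 253.] 1965 c [481.7   3.5] sz [ 94.2 217.6] yaw(long from y) -0.079
```

Electrode 0 hangs upright: grip centre (0.519, −0.316), collar top at 0.108. The cover has been knocked to about (0.482, 0.003), so I'll re-measure it later. Now electrode 2.

Emit:
jog_arm:
  series:
    - [[0.96, -0.07, 0], 0]
    - [[0.96, -0.07, 0], 0]
    - [[0.96, -0.07, 0], 0]
    - [[0.96, -0.07, 0], 0]
    - [[0.96, -0.07, 0], 0]
    - [[0.96, -0.07, 0], 0]
    - [[0.96, -0.07, 0], 0]
    - [[0.96, -0.07, 0], 0]
  gripper: 55

```text
t: 33.6
ee_pos: [0.5038, 0.0826, 0.2244]
eef_rot: [0.735, 0.678, -0.003, 0.002]
ft_force: [0.1, -0.9, -0.1]
width: 0.0471
```

Emit:
jog_arm:
  series:
    - [[0.96, -0.07, 0], 0]
    - [[0.96, -0.07, 0], 0]
    - [[0.96, -0.07, 0], 0]
    - [[0.96, -0.07, 0], 0]
    - [[0.7, -0.07, 0], 0]
    - [[0, 0, 0], 1]
    - [[0, 0, 0], 1]
    - [[0, 0, 0], 1]

```text
t: 34.6
ee_pos: [0.4921, 0.3185, 0.2026]
eef_rot: [0.832, 0.554, -0.018, -0.001]
ft_force: [0.1, -0.4, -0.3]
width: 0.0469
```

```bash
python3 - <<'E'
from m import *
st()
p,d,K,T=cam('wrist');np.savez('w9.npz',p=p,d=d,K=K,T=T);cv2.imwrite('pics/w9.png',p[:,:,::-1])
W=xyz(d,K,T); z=np.nan_to_num(W[...,2]).astype(np.float32)
top=(np.arange(480)<420)[:,None]
plane(top&(abs(z-.139)<.005),K,T,.14,'grips',3,60)
plane(top&(abs(z-.098)<.003),K,T,.098,'coll',3,60)
h=cv2.cvtColor(p,cv2.COLOR_RGB2HSV);m=(h[...,0]>12)&(h[...,0]<28)&(h[...,1]>140)&(h[...,2]>90)&(z>.135)&(z<.155)
v,u=np.nonzero(m);print('pin',u.mean(),v.mean(),len(u),rays([u.mean(),v.mean()],K,T,.143))
E
```

```text
t 34.6 p [0.4921 0.3185 0.2026] xax [ 0.386  0.922 -0.029] yax [ 0.922 -0.387 -0.021] zax [-0.031 -0.019 -0.999] F [ 0.1 -0.4 -0.3] w 0.0469 q [ 0.465  0.254 -0.135  1.218 -0.003  2.433]
grips px [355. 244.] 1401 c [516.  322.3] sz [11.9 42.1] yaw(long from y) -0.35
coll px [6. 3.] 90 c [388.9 510. ] sz [ 3.2 10.8] yaw(long from y) 1.514
coll px [334. 224.] 661 c [505.1 325.6] sz [11.1 31.2] yaw(long from y) -0.373
coll px [371. 222.] 348 c [529.  317.9] sz [ 7.6 27.3] yaw(long from y) -0.272
coll px [263. 412.] 96 c [396.2 202.1] sz [ 7.1 12.7] yaw(long from y) 0.609
pin nan nan 0 [[nan nan nan]]<stdin>:9: RuntimeWarning: Mean of empty slice.
  ret = ret.dtype.type(ret / rcount)
```

Emit:
jog_arm:
  series:
    - [[0.22, 0.43, 0], -0.33]
    - [[0, 0, 0], 0]

```text
t: 34.9
ee_pos: [0.5139, 0.3191, 0.1977]
eef_rot: [0.822, 0.569, -0.022, -0.002]
ft_force: [0.2, 0.6, -0.3]
width: 0.0471
```

```bash
python3 -c "from h import *;st()"
```

```text
t 34.9 p [0.5139 0.3191 0.1977] xax [ 0.352  0.935 -0.034] yax [ 0.935 -0.353 -0.028] zax [-0.038 -0.022 -0.999] F [ 0.2  0.6 -0.3] w 0.0471 q [ 0.45   0.295 -0.092  1.228 -0.003  2.382]
```

Emit:
jog_arm:
  series:
    - [[0, 0, -0.4], 0]
    - [[0, 0, -0.4], 0]
    - [[0, 0, -0.4], 0]

```text
t: 35.28
ee_pos: [0.5107, 0.3182, 0.2524]
eef_rot: [0.822, 0.569, -0.029, -0.003]
ft_force: [-0.1, -0.5, 0.4]
width: 0.0473
```

```bash
python3 -c "from h import *;st()"
```

```text
t 35.27 p [0.5107 0.3182 0.2524] xax [ 0.35   0.936 -0.044] yax [ 0.935 -0.352 -0.039] zax [-0.052 -0.028 -0.998] F [-0.1 -0.5  0.4] w 0.0473 q [ 4.510e-01  2.700e-01 -9.000e-03  1.351e+00 -2.000e-03  2.381e+00]
```

Emit:
jog_arm:
  series:
    - [[0, 0, 0.4], 0]
    - [[0, 0, 0.4], 0]
    - [[0, 0, 0.4], 0]

```text
t: 35.65
ee_pos: [0.5066, 0.3168, 0.193]
eef_rot: [0.821, 0.57, -0.028, -0.003]
ft_force: [0.1, 0.4, 0.5]
width: 0.0472
```

```bash
python3 -c "from h import *;st()"
```

```text
t 35.65 p [0.5066 0.3168 0.193 ] xax [ 0.348  0.936 -0.042] yax [ 0.936 -0.35  -0.038] zax [-0.05  -0.026 -0.998] F [0.1 0.4 0.5] w 0.0472 q [ 4.520e-01  2.940e-01 -1.050e-01  1.230e+00 -2.000e-03  2.379e+00]
```

Emit:
jog_arm:
  series:
    - [[-1, 0.37, 0], 0]
    - [[-1, 0.37, 0], 0]
    - [[-1, 0.37, 0], 0]
    - [[-1, 0.37, 0], 0]

```text
t: 36.15
ee_pos: [0.4994, 0.1004, 0.1922]
eef_rot: [0.818, 0.574, -0.034, -0.006]
ft_force: [0.8, -0.8, 0.9]
width: 0.047
```

```bash
python3 -c "from h import *;st()"
```

```text
t 36.15 p [0.4994 0.1004 0.1922] xax [ 0.338  0.94  -0.049] yax [ 0.939 -0.34  -0.049] zax [-0.063 -0.029 -0.998] F [ 0.8 -0.8  0.9] w 0.047 q [ 0.085  0.149 -0.289  1.198 -0.024  2.003]
```

Emit:
jog_arm:
  series:
    - [[0.4, -0.15, 0], 0]
    - [[0.4, -0.15, 0], 0]
    - [[0.4, -0.15, 0], 0]
    - [[0.4, -0.15, 0], 0]
    - [[0.4, -0.15, 0], 0]

```text
t: 36.78
ee_pos: [0.4914, 0.2022, 0.1846]
eef_rot: [0.821, 0.57, -0.04, -0.009]
ft_force: [0.7, 0.4, -0.5]
width: 0.0467
```

```bash
python3 -c "from h import *;st()"
```

```text
t 36.77 p [0.4914 0.2022 0.1846] xax [ 0.347  0.936 -0.056] yax [ 0.935 -0.35  -0.06 ] zax [-0.076 -0.031 -0.997] F [ 0.7  0.4 -0.5] w 0.0467 q [ 0.274  0.203 -0.242  1.207 -0.009  2.202]
```

Emit:
jog_arm:
  series:
    - [[0, 0, 0], 0]
    - [[0, 0, 0], 0]
    - [[0, 0, 0], 0]
    - [[0, 0, 0], 0]

```text
t: 37.28
ee_pos: [0.4883, 0.2012, 0.1827]
eef_rot: [0.82, 0.571, -0.043, -0.01]
ft_force: [-0.7, 0.3, -0.8]
width: 0.0468
```

Emit:
jog_arm:
  series:
    - [[0, 0.7, 0], 0]
    - [[0, 0.7, 0], 0]
    - [[0, 0.7, 0], 0]

```text
t: 37.65
ee_pos: [0.5868, 0.1634, 0.1764]
eef_rot: [0.82, 0.571, -0.043, -0.01]
ft_force: [-0.4, -0.5, 0.2]
width: 0.0471
```

Emit:
jog_arm:
  series:
    - [[0, -0.7, 0], 0]
    - [[0, -0.7, 0], 0]
    - [[0, -0.7, 0], 0]

```text
t: 38.02
ee_pos: [0.4924, 0.1976, 0.1817]
eef_rot: [0.822, 0.568, -0.042, -0.009]
ft_force: [0.7, -0.1, 0.4]
width: 0.047
```

Emit:
jog_arm:
  series:
    - [[0, 0, -1], 0]
    - [[0, 0, -1], 0]

```text
t: 38.28
ee_pos: [0.4903, 0.1987, 0.275]
eef_rot: [0.821, 0.568, -0.052, -0.013]
ft_force: [0.5, -0.9, 0.5]
width: 0.0469
```

Emit:
jog_arm:
  series:
    - [[0, 0, 0.3], 0]
    - [[0, 0, 0.3], 0]
    - [[0, 0, 0.3], 0]
    - [[0, 0, 0.3], 0]
    - [[0, 0, 0.3], 0]

```text
t: 38.9
ee_pos: [0.4845, 0.1952, 0.1987]
eef_rot: [0.822, 0.568, -0.05, -0.012]
ft_force: [0.1, -0.0, 0.8]
width: 0.047
```

```bash
python3 -c "from h import *;st()"
```

```text
t 38.9 p [0.4845 0.1952 0.1987] xax [ 0.351  0.934 -0.068] yax [ 0.932 -0.355 -0.076] zax [-0.096 -0.036 -0.995] F [ 0.1 -0.   0.8] w 0.047 q [ 0.265  0.191 -0.227  1.254 -0.01   2.198]
```

Emit:
jog_arm:
  series:
    - [[0.95, 0.85, 0], 0]
    - [[0.95, 0.85, 0], 0]
    - [[0, 0, 0], 0]
  gripper: 0

```text
t: 39.28
ee_pos: [0.5903, 0.252, 0.1732]
eef_rot: [0.821, 0.567, -0.059, -0.015]
ft_force: [-0.6, -0.5, -0.1]
width: -0.0002
```

```bash
python3 - <<'E'
from m import *
st()
p,d,K,T=cam('side');W=xyz(d,K,T);h=cv2.cvtColor(p,cv2.COLOR_RGB2HSV)
m=(W[...,0]>.56)&(W[...,0]<.72)&(W[...,1]>.08)&(W[...,1]<.42)&(W[...,2]>.012)&(W[...,2]<.12)
k,l,s,c=cv2.connectedComponentsWithStats(m.astype(np.uint8))
for i in range(1,k):
    if s[i,4]>15:print(c[i].round(),s[i,4],np.round(np.nanpercentile(W[l==i],[3,97],axis=0),3).tolist())
E
```

```text
t 39.27 p [0.5903 0.252  0.1732] xax [ 0.35   0.933 -0.08 ] yax [ 0.93  -0.357 -0.092] zax [-0.114 -0.042 -0.993] F [-0.6 -0.5 -0.1] w -0.0002 q [ 0.305  0.427  0.037  1.303 -0.006  2.239]
[332. 176.] 135 [[0.689, 0.259, 0.013], [0.719, 0.296, 0.039]]
[329. 211.] 48 [[0.585, 0.082, 0.068], [0.604, 0.095, 0.113]]
```

Emit:
jog_arm:
  series:
    - [[0, 0, 0.8], 0]
    - [[0, 0, 0.8], 0]
    - [[0, 0, 0.55], 0]

```text
t: 39.7
ee_pos: [0.5761, 0.2462, 0.0682]
eef_rot: [0.822, 0.567, -0.057, -0.014]
ft_force: [0.7, 0.1, -0.8]
width: -0.0001
```

Emit:
jog_arm:
  series:
    - [[-0.05, -0.2, 0], 0]
    - [[-0.03, -0.1, 0], 0]
    - [[-0.03, -0.1, 0], 0]
    - [[-0.03, -0.1, 0], 0]
    - [[-0.03, -0.1, 0], 0]
    - [[-0.03, -0.1, 0], 0]

```text
t: 40.45
ee_pos: [0.5606, 0.2473, 0.0805]
eef_rot: [0.824, 0.566, -0.035, 0.003]
ft_force: [9.0, -1.8, -6.7]
width: 0.0001
```

```bash
python3 -c "from h import *;st()"
```

```text
t 40.45 p [0.5606 0.2473 0.0805] xax [ 0.357  0.932 -0.062] yax [ 0.932 -0.36  -0.035] zax [-0.055 -0.045 -0.997] F [ 9.  -1.8 -6.7] w 0.0001 q [ 0.322  0.419 -0.182  1.036 -0.025  2.26 ]
```

Emit:
jog_arm:
  series:
    - [[-0.05, -0.08, 0.08], 0]
    - [[-0.05, -0.1, 0.08], 0]
    - [[-0.05, -0.1, 0.08], 0]
    - [[-0.05, -0.08, 0.08], 0]
    - [[-0.05, -0.08, 0.08], 0]

```text
t: 41.08
ee_pos: [0.5612, 0.2472, 0.0816]
eef_rot: [0.825, 0.565, -0.006, 0.017]
ft_force: [6.3, 1.2, 0.2]
width: 0.0001
```

```bash
python3 -c "from h import *;st()"
```

```text
t 41.08 p [0.5612 0.2472 0.0816] xax [ 0.362  0.932 -0.028] yax [ 0.932 -0.362  0.021] zax [ 0.01  -0.034 -0.999] F [6.3 1.2 0.2] w 0.0001 q [ 0.326  0.38  -0.237  0.955 -0.035  2.267]
```

Emit:
jog_arm:
  series:
    - [[0, 0.2, -0.2], 0]
    - [[0, 0, -0.9], 0]
    - [[0, 0, -0.6], 0]

```text
t: 41.45
ee_pos: [0.569, 0.2459, 0.1732]
eef_rot: [0.825, 0.565, -0.005, 0.017]
ft_force: [0.1, -0.1, 0.9]
width: -0.0005
```

Emit:
jog_arm:
  series:
    - [[0.5, -0.8, 0], 0]
    - [[0.55, -0.8, 0], 0]
    - [[0, 0, 0], 0]
  gripper: 55

```text
t: 41.82
ee_pos: [0.5169, 0.3267, 0.1818]
eef_rot: [0.826, 0.564, 0.003, 0.018]
ft_force: [0.1, -0.4, -0.4]
width: 0.0468
```

```bash
python3 -c "from h import *;st()"
```

```text
t 41.83 p [0.5169 0.3267 0.1818] xax [ 0.365  0.931 -0.015] yax [ 0.931 -0.364  0.033] zax [ 0.025 -0.026 -0.999] F [ 0.1 -0.4 -0.4] w 0.0468 q [ 0.474  0.283 -0.143  1.135 -0.035  2.418]
```

Emit:
jog_arm:
  series:
    - [[-0.1, -0.02, 0.65], 0]
    - [[0, 0, 0.6], 0]
    - [[0, 0, 0], 0]

```text
t: 42.2
ee_pos: [0.5187, 0.3205, 0.1244]
eef_rot: [0.826, 0.564, 0.007, 0.019]
ft_force: [-0.5, 0.0, 0.1]
width: 0.0471
```

```bash
python3 -c "from h import *;st()"
```

```text
t 42.2 p [0.5187 0.3205 0.1244] xax [ 0.365  0.931 -0.01 ] yax [ 0.931 -0.364  0.039] zax [ 0.032 -0.024 -0.999] F [-0.5  0.   0.1] w 0.0471 q [ 0.464  0.321 -0.221  1.011 -0.036  2.408]
```

Emit:
jog_arm:
  series:
    - [[-0.02, -0.06, 0.2], 0]
    - [[0, 0, 0], 0]

```text
t: 42.45
ee_pos: [0.5177, 0.3203, 0.1168]
eef_rot: [0.826, 0.563, 0.008, 0.019]
ft_force: [-1.1, 0.6, 0.3]
width: 0.0473
```

Emit:
jog_arm:
  series:
    - [[0, 0, 0], 0]
    - [[0, 0, 0], 0]
    - [[0, 0, 0], 0]
    - [[0, 0, 0], 0]
  gripper: 0
  squeeze: 90

```text
t: 42.95
ee_pos: [0.516, 0.3216, 0.1186]
eef_rot: [0.826, 0.563, 0.008, 0.017]
ft_force: [1.2, -0.8, -1.2]
width: 0.0103
```

```bash
python3 -c "from h import *;st()"
```

```text
t 42.95 p [0.516  0.3216 0.1186] xax [ 0.365  0.931 -0.006] yax [ 0.93  -0.365  0.036] zax [ 0.032 -0.018 -0.999] F [ 1.2 -0.8 -1.2] w 0.0103 q [ 0.465  0.322 -0.233  0.996 -0.031  2.409]
```

Emit:
jog_arm:
  series:
    - [[0, 0, -0.01], -1]
    - [[0, 0, -0.035], -1]
    - [[0, 0, -0.04], -1]
    - [[0, 0, -0.04], -1]
    - [[0, 0, -0.04], -1]
    - [[0, 0, -0.04], -1]
    - [[0, 0, -0.04], -1]
    - [[0, 0, -0.04], -1]

```text
t: 43.95
ee_pos: [0.5143, 0.3225, 0.1197]
eef_rot: [0.516, 0.857, -0.0, 0.016]
ft_force: [1.6, 1.4, -9.0]
width: 0.0107
```

Emit:
jog_arm:
  series:
    - [[0, 0, -0.03], 1]
    - [[0, 0, -0.04], 1]
    - [[0, 0, -0.04], 1]
    - [[0, 0, -0.04], 1]
    - [[0, 0, -0.04], 1]
    - [[0, 0, -0.04], 1]
    - [[0, 0, -0.04], 1]
    - [[0, 0, -0.04], 1]

```text
t: 44.95
ee_pos: [0.5151, 0.3217, 0.1207]
eef_rot: [0.826, 0.564, 0.005, 0.016]
ft_force: [2.7, 1.6, -8.7]
width: 0.0108
```

```bash
python3 ck.py .5165 .3205
```

```text
t 44.95 p [0.5151 0.3217 0.1207] xax [ 0.364  0.931 -0.01 ] yax [ 0.931 -0.363  0.032] zax [ 0.026 -0.022 -0.999] F [ 2.7  1.6 -8.7] w 0.0108 q [ 0.466  0.323 -0.227  1.007 -0.031  2.409]
scene cell top z 0.4859 1137 near bore z pct [0.089  0.0959 0.2086 0.5462 0.5597]
wrist cell top z 0.089 902 near bore z pct [0.0884 0.0975 0.159  0.1941 0.1995]
```

Emit:
jog_arm:
  series:
    - [[0, 0, -0.04], -1]
    - [[0, 0, -0.055], -1]
    - [[0, 0, -0.055], -1]
    - [[0, 0, -0.055], -1]
    - [[0, 0, -0.055], -1]
    - [[0, 0, -0.055], -1]
    - [[0, 0, -0.055], -1]
    - [[0, 0, -0.055], -1]

```text
t: 46.05
ee_pos: [0.5144, 0.3227, 0.1228]
eef_rot: [0.508, 0.861, -0.003, 0.014]
ft_force: [4.7, 2.7, -15.1]
width: 0.0104
```

Emit:
jog_arm:
  series:
    - [[0, 0, -0.04], 1]
    - [[0, 0, -0.055], 1]
    - [[0, 0, -0.055], 1]
    - [[0, 0, -0.055], 1]
    - [[0, 0, -0.055], 1]
    - [[0, 0, -0.055], 1]
    - [[0, 0, -0.055], 1]
    - [[0, 0, -0.055], 1]

```text
t: 47.05
ee_pos: [0.5152, 0.3217, 0.1249]
eef_rot: [0.816, 0.578, 0.001, 0.015]
ft_force: [4.4, 1.0, -14.7]
width: 0.0107
```

Emit:
jog_arm:
  series:
    - [[0, 0, -0.04], -1]
    - [[0, 0, -0.05], -1]
    - [[0, 0, -0.05], -1]
    - [[0, 0, -0.05], -1]
    - [[0, 0, -0.05], -1]
    - [[0, 0, -0.05], -1]
    - [[0, 0, -0.05], -1]
    - [[0, 0, -0.05], -1]

```text
t: 48.05
ee_pos: [0.5147, 0.323, 0.1266]
eef_rot: [0.495, 0.869, -0.006, 0.011]
ft_force: [3.7, 2.2, -14.4]
width: 0.01
```

```bash
python3 ck.py .5165 .3205
```

```text
t 48.05 p [0.5147 0.323  0.1266] xax [-0.511  0.859 -0.026] yax [ 0.86   0.511 -0.   ] zax [ 0.013 -0.022 -1.   ] F [  3.7   2.2 -14.4] w 0.01 q [ 0.466  0.325 -0.209  1.035 -0.025  1.501]
scene cell top z 0.4971 1118 near bore z pct [0.0888 0.1018 0.1981 0.5523 0.5669]
wrist cell top z 0.0891 1291 near bore z pct [0.0884 0.09   0.1512 0.1973 0.2034]
```

Emit:
jog_arm:
  series:
    - [[0, 0, -0.03], 1]
    - [[0, 0, -0.048], 1]
    - [[0, 0, -0.048], 1]
    - [[0, 0, -0.048], 1]
    - [[0, 0, -0.048], 1]
    - [[0, 0, -0.048], 1]
    - [[0, 0, -0.048], 1]
    - [[0, 0, -0.048], 1]

```text
t: 49.15
ee_pos: [0.515, 0.3219, 0.1293]
eef_rot: [0.815, 0.579, -0.003, 0.015]
ft_force: [3.6, 1.4, -16.6]
width: 0.0106
```

Emit:
jog_arm:
  series:
    - [[0, 0, -0.03], -1]
    - [[0, 0, -0.045], -1]
    - [[0, 0, -0.045], -1]
    - [[0, 0, -0.045], -1]
    - [[0, 0, -0.045], -1]
    - [[0, 0, -0.045], -1]
    - [[0, 0, -0.045], -1]
    - [[0, 0, -0.045], -1]

```text
t: 50.15
ee_pos: [0.5146, 0.3229, 0.1314]
eef_rot: [0.502, 0.865, -0.01, 0.01]
ft_force: [4.1, 2.2, -16.0]
width: 0.0104
```

Emit:
jog_arm:
  series:
    - [[0, 0, -0.03], 1]
    - [[0, 0, -0.045], 1]
    - [[0, 0, -0.045], 1]
    - [[0, 0, -0.045], 1]
    - [[0, 0, -0.045], 1]
    - [[0, 0, -0.045], 1]
    - [[0, 0, -0.045], 1]
    - [[0, 0, -0.045], 1]

```text
t: 51.15
ee_pos: [0.5152, 0.3222, 0.1338]
eef_rot: [0.819, 0.574, -0.007, 0.015]
ft_force: [4.1, 2.7, -16.3]
width: 0.0102
```

```bash
python3 ck.py .5165 .3205
```

```text
t 51.15 p [0.5152 0.3222 0.1338] xax [ 0.342  0.939 -0.028] yax [ 0.94  -0.341  0.016] zax [ 0.006 -0.032 -0.999] F [  4.1   2.7 -16.3] w 0.0102 q [ 0.467  0.326 -0.192  1.062 -0.031  2.387]
scene cell top z 0.5075 991 near bore z pct [0.0883 0.0912 0.183  0.5607 0.5743]
wrist cell top z 0.089 644 near bore z pct [0.0883 0.0898 0.1677 0.2062 0.2119]
```

Risen 15 mm and the cell is still down; easing the pull slightly.

Emit:
jog_arm:
  series:
    - [[0, 0, -0.02], -1]
    - [[0, 0, -0.04], -1]
    - [[0, 0, -0.04], -1]
    - [[0, 0, -0.04], -1]
    - [[0, 0, -0.04], -1]
    - [[0, 0, -0.04], -1]
    - [[0, 0, -0.04], -1]
    - [[0, 0, -0.04], -1]

```text
t: 52.25
ee_pos: [0.5149, 0.3232, 0.1362]
eef_rot: [0.498, 0.867, -0.013, 0.008]
ft_force: [4.6, 2.1, -15.4]
width: 0.0105
```

Emit:
jog_arm:
  series:
    - [[0, 0, -0.02], 1]
    - [[0, 0, -0.04], 1]
    - [[0, 0, -0.04], 1]
    - [[0, 0, -0.04], 1]
    - [[0, 0, -0.04], 1]
    - [[0, 0, -0.04], 1]
    - [[0, 0, -0.04], 1]
    - [[0, 0, -0.04], 1]

```text
t: 53.25
ee_pos: [0.5154, 0.3226, 0.1386]
eef_rot: [0.811, 0.584, -0.01, 0.015]
ft_force: [4.4, 2.4, -16.4]
width: 0.0106
```

Emit:
jog_arm:
  series:
    - [[0, 0, -0.02], -1]
    - [[0, 0, -0.035], -1]
    - [[0, 0, -0.035], -1]
    - [[0, 0, -0.035], -1]
    - [[0, 0, -0.035], -1]
    - [[0, 0, -0.035], -1]
    - [[0, 0, -0.035], -1]
    - [[0, 0, -0.035], -1]

```text
t: 54.25
ee_pos: [0.5152, 0.3236, 0.1407]
eef_rot: [0.488, 0.873, -0.015, 0.007]
ft_force: [3.5, 2.7, -15.5]
width: 0.0106
```

```bash
python3 ck.py .5165 .3205
```

```text
t 54.25 p [0.5152 0.3236 0.1407] xax [-0.523  0.852 -0.028] yax [ 0.852  0.523 -0.019] zax [-0.002 -0.034 -0.999] F [  3.5   2.7 -15.5] w 0.0106 q [ 0.468  0.326 -0.175  1.086 -0.03   1.489]
scene cell top z 0.5178 859 near bore z pct [0.0884 0.0921 0.204  0.5668 0.5815]
wrist cell top z 0.089 2058 near bore z pct [0.0884 0.0896 0.1621 0.2109 0.217 ]
```

Emit:
jog_arm:
  series:
    - [[0, 0, -0.02], 1]
    - [[0, 0, -0.035], 1]
    - [[0, 0, -0.035], 1]
    - [[0, 0, -0.035], 1]
    - [[0, 0, -0.035], 1]
    - [[0, 0, -0.035], 1]
    - [[0, 0, -0.035], 1]
    - [[0, 0, -0.035], 1]

```text
t: 55.35
ee_pos: [0.5172, 0.3231, 0.1604]
eef_rot: [0.813, 0.582, -0.009, 0.017]
ft_force: [-0.8, 0.8, -1.0]
width: 0.0102
```

Emit:
jog_arm:
  series:
    - [[0, 0, -0.02], -1]
    - [[0, 0, -0.035], -1]
    - [[0, 0, -0.035], -1]
    - [[0, 0, -0.035], -1]
    - [[0, 0, -0.035], -1]
    - [[0, 0, -0.035], -1]
    - [[0, 0, -0.035], -1]
    - [[0, 0, -0.035], -1]

```text
t: 56.35
ee_pos: [0.5173, 0.3226, 0.1931]
eef_rot: [0.498, 0.867, -0.013, 0.016]
ft_force: [-0.0, 0.9, -1.9]
width: 0.0109
```

```bash
python3 ck.py .5165 .3205
```

```text
t 56.35 p [0.5173 0.3226 0.1931] xax [-0.503  0.863 -0.041] yax [ 0.864  0.503 -0.007] zax [ 0.014 -0.039 -0.999] F [-0.   0.9 -1.9] w 0.0109 q [ 0.471  0.282 -0.119  1.175 -0.041  1.514]
scene cell top z 0.0942 568 near bore z pct [0.0868 0.0913 0.2307 0.4413 0.5019]
wrist cell top z 0.0889 2719 near bore z pct [0.0882 0.0897 0.2194 0.2646 0.2709]
```

Emit:
jog_arm:
  series:
    - [[0, 0, -0.5], 1]
    - [[0, 0, -0.5], 1]
    - [[0, 0, 0], 1]
    - [[0, 0, 0], 1]
    - [[0, 0, 0], 1]
    - [[0, 0, 0], 0.6]

```text
t: 57.2
ee_pos: [0.5164, 0.3232, 0.253]
eef_rot: [0.741, 0.671, -0.006, 0.022]
ft_force: [0.5, -0.3, -1.8]
width: 0.0107
```

```bash
python3 -c "from h import *;st()"
```

```text
t 57.2 p [0.5164 0.3232 0.253 ] xax [ 0.1    0.994 -0.038] yax [ 0.995 -0.099  0.024] zax [ 0.02  -0.04  -0.999] F [ 0.5 -0.3 -1.8] w 0.0107 q [ 0.474  0.245 -0.039  1.287 -0.045  2.145]
```

Emit:
jog_arm:
  series:
    - [[-0.92, -0.06, 0], 0]
    - [[-0.92, -0.06, 0], 0]
    - [[-0.92, -0.06, 0], 0]
    - [[-0.92, -0.06, 0], 0]
    - [[-0.92, -0.06, 0], 0]
    - [[-0.92, -0.06, 0], 0]
    - [[-0.92, -0.06, 0], 0]
    - [[-0.92, -0.06, 0], 0]

```text
t: 58.2
ee_pos: [0.4499, -0.049, 0.2771]
eef_rot: [0.747, 0.664, -0.004, 0.027]
ft_force: [1.5, -0.4, -1.6]
width: 0.0108
```

```bash
python3 -c "from h import *;st()"
```

```text
t 58.2 p [ 0.4499 -0.049   0.2771] xax [ 0.118  0.992 -0.042] yax [ 0.993 -0.117  0.035] zax [ 0.03  -0.046 -0.998] F [ 1.5 -0.4 -1.6] w 0.0108 q [-0.228 -0.078 -0.342  1.267 -0.038  1.46 ]
```

Emit:
jog_arm:
  series:
    - [[-0.86, -0.03, 0], -0.2]
    - [[-0.86, -0.05, 0], -0.2]
    - [[-0.8, -0.05, 0], 0]
    - [[0, 0, 0], 0]

```text
t: 58.7
ee_pos: [0.4276, -0.1805, 0.2881]
eef_rot: [0.738, 0.674, -0.005, 0.03]
ft_force: [0.3, 0.3, -1.7]
width: 0.0107
```

```bash
python3 -c "from h import *;st()"
```

```text
t 58.7 p [ 0.4276 -0.1805  0.2881] xax [ 0.092  0.995 -0.048] yax [ 0.995 -0.09   0.038] zax [ 0.033 -0.051 -0.998] F [ 0.3  0.3 -1.7] w 0.0107 q [-0.522 -0.072 -0.314  1.274 -0.028  1.14 ]
```

Emit:
jog_arm:
  series:
    - [[0.14, 0, 0.8], -0.2]
    - [[0, 0, 0.8], 0]
    - [[0, 0, 0.8], 0]
    - [[0, 0, 0.5], 0]
    - [[0, 0, 0], 0]

```text
t: 59.32
ee_pos: [0.4341, -0.1791, 0.1447]
eef_rot: [0.734, 0.679, -0.005, 0.032]
ft_force: [-0.5, -0.5, -1.0]
width: 0.0108
```

```bash
python3 -c "from h import *;st()"
```

```text
t 59.33 p [ 0.4341 -0.1791  0.1447] xax [ 0.079  0.996 -0.051] yax [ 0.996 -0.077  0.041] zax [ 0.037 -0.054 -0.998] F [-0.5 -0.5 -1. ] w 0.0108 q [-0.512  0.038 -0.522  0.952 -0.029  1.137]
```

Emit:
jog_arm:
  series:
    - [[-0.04, 0.3, 0.06], 0]
    - [[0, 0.4, 0.06], 0]
    - [[0, 0.4, 0.06], 0]
    - [[0, 0, 0], 0]

```text
t: 59.82
ee_pos: [0.4985, -0.1876, 0.1439]
eef_rot: [0.734, 0.678, -0.002, 0.038]
ft_force: [0.1, 0.1, -1.5]
width: 0.0106
```

```bash
python3 - <<'E'
from m import *
st()
p,d,K,T=cam('wrist');cv2.imwrite('pics/w10.png',p[:,:,::-1])
E
```

```text
t 59.83 p [ 0.4985 -0.1876  0.1439] xax [ 0.08   0.995 -0.055] yax [ 0.996 -0.077  0.052] zax [ 0.048 -0.059 -0.997] F [ 0.1  0.1 -1.5] w 0.0106 q [-0.465  0.142 -0.408  0.951 -0.031  1.184]
```

View pics/w10.png

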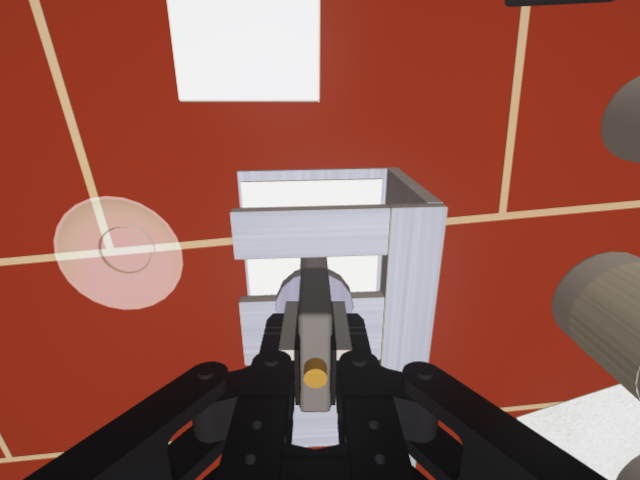

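Wrist view: the rod is in slot 2 (slot edges v=257 and 295, closed end u≈383), collar at (315,295), and no side force.

```bash
python3 - <<'E'
from m import *
p,d,K,T=cam('wrist');g=lambda u,v,z=.1:np.round(rays([u,v],K,T,z)[0,:2]*1000,1)
for a in [(240,257),(240,295),(380,256),(382,295)]: print(a,g(*a))
W=xyz(d,K,T);m=(abs(W[...,2]-.122)<.006)&(abs(W[...,0]-.5)<.025)&(abs(W[...,1]+.19)<.025);print('collar',np.nanpercentile(W[m],[1,50,99],axis=0).round(4).tolist(),m.sum())
E
```

```text
(240, 257) [ 464.2 -170.7]
(240, 295) [ 461.  -191.7]
(380, 256) [ 533.3 -177.1]
(382, 295) [ 534.1 -199.6]
collar [[0.4811, -0.1919, 0.1162], [0.4977, -0.1804, 0.1219], [0.515, -0.1681, 0.1275]] 1315
```

Emit:
jog_arm:
  series:
    - [[0.05, 0.1, 0.08], 0]
    - [[0, 0.2, 0.1], 0]
    - [[0, 0.2, 0.05], 0]
    - [[0, 0, 0], 0]

```text
t: 60.42
ee_pos: [0.5228, -0.187, 0.1324]
eef_rot: [0.734, 0.678, -0.003, 0.036]
ft_force: [0.7, -0.2, -1.3]
width: 0.0106
```

```bash
python3 -c "from h import *;st()"
```

```text
t 60.42 p [ 0.5228 -0.187   0.1324] xax [ 0.081  0.995 -0.054] yax [ 0.996 -0.078  0.05 ] zax [ 0.045 -0.058 -0.997] F [ 0.7 -0.2 -1.3] w 0.0106 q [-0.443  0.194 -0.372  0.939 -0.033  1.207]
```

Emit:
jog_arm:
  series:
    - [[0, 0.04, 0.05], 0]
    - [[0, 0.04, 0.05], 0]
    - [[0, 0, 0.04], 0]
    - [[0, 0, 0], 0]

```text
t: 60.92
ee_pos: [0.5255, -0.1875, 0.1298]
eef_rot: [0.734, 0.678, -0.004, 0.036]
ft_force: [0.0, -0.1, -2.5]
width: 0.0106
```

```bash
python3 -c "from h import *;st()"
```

```text
t 60.92 p [ 0.5255 -0.1875  0.1298] xax [ 0.081  0.995 -0.054] yax [ 0.996 -0.078  0.046] zax [ 0.042 -0.058 -0.997] F [ 0.  -0.1 -2.5] w 0.0106 q [-0.441  0.203 -0.367  0.938 -0.035  1.208]
```

Emit:
jog_arm:
  series:
    - [[0, 0, 0.06], 0]
    - [[0, 0, 0.04], 0]
    - [[0, 0, 0], 0]

```text
t: 61.3
ee_pos: [0.526, -0.1879, 0.1296]
eef_rot: [0.734, 0.678, -0.004, 0.036]
ft_force: [-0.2, 0.3, -1.8]
width: 0.0104
```

Emit:
jog_arm:
  series:
    - [[0, 0, 0], 0]
    - [[0, 0, 0], 0]
    - [[0, 0, 0], 0]
    - [[0, 0, 0], 0]
  gripper: 40

```text
t: 61.8
ee_pos: [0.5266, -0.1884, 0.1289]
eef_rot: [0.734, 0.678, -0.004, 0.037]
ft_force: [-0.4, 0.3, -0.5]
width: 0.0342
```

Emit:
jog_arm:
  series:
    - [[0, 0, -0.3], 0]
    - [[0, 0, -0.6], 0]
    - [[0, 0, -0.9], 0]
    - [[0, 0, -0.9], 0]

```text
t: 62.3
ee_pos: [0.5179, -0.1791, 0.2652]
eef_rot: [0.734, 0.678, -0.005, 0.033]
ft_force: [1.0, 0.5, 0.7]
width: 0.0343
```

```bash
cat > rk.py <<'E'
from m import *
st()
p,d,K,T=cam('wrist');W=xyz(d,K,T);z=np.nan_to_num(W[...,2]).astype(np.float32)
plane((abs(z-.149)<.006)&(np.arange(480)<330)[:,None],K,T,.15,'grip',3,60)
for n,b in (('scene',box(140,270,200,290)),('side',box(320,440,240,392))):
    p,d,K,T=cam(n);W=xyz(d,K,T);z=np.nan_to_num(W[...,2]).astype(np.float32)
    plane(b&(abs(z-.149)<.006),K,T,.15,n+' grip',2,15);plane(b&(abs(z-.108)<.003),K,T,.108,n+' collar',2,15);plane(b&(abs(z-.1)<.003),K,T,.1,n+' plate',2,300)
    b2=box(225,380,205,290) if n=='scene' else box(240,340,210,330)
    low=cv2.cvtColor(p,cv2.COLOR_RGB2HSV)[...,1]<80
    plane(b2&low&(z>.012)&(z<.024),K,T,.018,n+' covertop',3,300);plane(b2&low&(z>.049)&(z<.06),K,T,.054,n+' covergrip',2,20)
    cv2.imwrite(f'pics/r_{n}.png',p[:,:,::-1])
E
python3 rk.py
```

```text
t 62.3 p [ 0.5179 -0.1791  0.2652] xax [ 0.081  0.995 -0.053] yax [ 0.996 -0.078  0.041] zax [ 0.037 -0.056 -0.998] F [1.  0.5 0.7] w 0.0343 q [-0.432  0.09  -0.199  1.225 -0.035  1.217]
grip px [323. 242.] 984 c [ 528.  -188.1] sz [11.9 42.8] yaw(long from y) -0.031
grip px [593. 310.] 1209 c [ 732.3 -264.1] sz [28.4 47.1] yaw(long from y) -1.191
scene grip px [223. 238.] 119 c [ 534.5 -190.8] sz [19.5 39.8] yaw(long from y) -0.092
scene grip px [161. 244.] 131 c [ 526.1 -316.6] sz [19.5 41.2] yaw(long from y) -0.081
scene collar px [225. 254.] 76 c [ 540.8 -192. ] sz [18.4 31.8] yaw(long from y) -0.217
scene collar px [164. 260.] 86 c [ 534.4 -319.1] sz [17.8 33.6] yaw(long from y) -0.218
scene plate px [195. 256.] 2108 c [ 513.4 -253.6] sz [109.1 203.5] yaw(long from y) -0.066
scene covertop px [302. 253.] 1979 c [482.2   3.6] sz [ 95.4 217.4] yaw(long from y) -0.078
scene covergrip px [308. 242.] 149 c [485.9   4.9] sz [20.9 59.5] yaw(long from y) -0.083
scene covergrip px [375. 246.] 47 c [526.9 158.7] sz [16.  44.1] yaw(long from y) -1.549
scene covergrip px [234. 279.] 78 c [ 568.3 -176.9] sz [12.5 39.5] yaw(long from y) -0.083
side grip px [365. 283.] 118 c [ 528.5 -195.9] sz [14.8 46.4] yaw(long from y) -0.044
side grip px [395. 330.] 146 c [ 519.5 -321.5] sz [15.3 44.7] yaw(long from y) -0.063
side collar px [360. 296.] 69 c [ 519.4 -194.7] sz [14.4 32.2] yaw(long from y) -0.143
side collar px [388. 342.] 72 c [ 509.9 -320. ] sz [13.6 30.5] yaw(long from y) -0.093
side plate px [377. 329.] 2464 c [ 510.6 -257.1] sz [106.7 204.9] yaw(long from y) -0.067
side covertop px [305. 269.] 2137 c [479.6   3.5] sz [ 89.6 224.5] yaw(long from y) -0.081
side covergrip px [289. 216.] 87 c [507.6 150.3] sz [15.6 70.2] yaw(long from y) 1.534
side covergrip px [305. 258.] 117 c [481.2   0.5] sz [14.9 63.6] yaw(long from y) -0.09
```

Both electrodes hang in place: grips at (0.528,−0.188) and (0.519,−0.316), collars on the plate. The cover is now at about (0.4825, 0.003), yaw −0.08. Fetching it.

Emit:
jog_arm:
  series:
    - [[0.9, -0.25, 0], 0]
    - [[0.9, -0.25, 0], 0]
    - [[0.9, -0.25, 0], 0]
    - [[0.9, -0.25, 0], 0]
    - [[0, 0, 0.5], 0]
    - [[0, 0, 0.8], 0]
    - [[0, 0, 0.8], 0]
    - [[0, 0, 0], 0]
  gripper: 60

```text
t: 63.45
ee_pos: [0.4842, 0.003, 0.1435]
eef_rot: [0.734, 0.678, -0.006, 0.034]
ft_force: [-0.1, 0.1, -0.0]
width: 0.051
```

```bash
python3 - <<'E'
from m import *
st()
p,d,K,T=cam('wrist');cv2.imwrite('pics/w11.png',p[:,:,::-1])
W=xyz(d,K,T); z=np.nan_to_num(W[...,2]).astype(np.float32);low=cv2.cvtColor(p,cv2.COLOR_RGB2HSV)[...,1]<80
plane(low&(abs(z-.053)<.005)&(np.arange(480)<400)[:,None],K,T,.054,'grip',3,60)
plane(low&(abs(z-.018)<.005),K,T,.018,'cover',3,300)
E
```

```text
t 63.45 p [0.4842 0.003  0.1435] xax [ 0.08   0.995 -0.055] yax [ 0.996 -0.078  0.042] zax [ 0.037 -0.058 -0.998] F [-0.1  0.1 -0. ] w 0.051 q [-0.096  0.077 -0.483  0.968 -0.054  1.553]
grip px [300. 236.] 2027 c [479.2   8.3] sz [13.4 59.4] yaw(long from y) -0.082
grip px [612. 271.] 294 c [682.1 -33.4] sz [ 9.5 17.1] yaw(long from y) 1.187
grip px [628. 376.] 547 c [ 714.3 -126.5] sz [15.1 41.7] yaw(long from y) -0.1
cover px [300. 188.] 35081 c [479.6   7.5] sz [ 86.6 215.8] yaw(long from y) -0.08
cover px [540. 238.] 1190 c [658.9 -17.6] sz [43.8 82.6] yaw(long from y) -0.994
cover px [606. 337.] 760 c [ 723.9 -119.4] sz [25.7 54.9] yaw(long from y) -0.638
cover px [603. 441.] 317 c [ 747.5 -238.6] sz [13.  43.6] yaw(long from y) 1.442
```

View pics/w11.png

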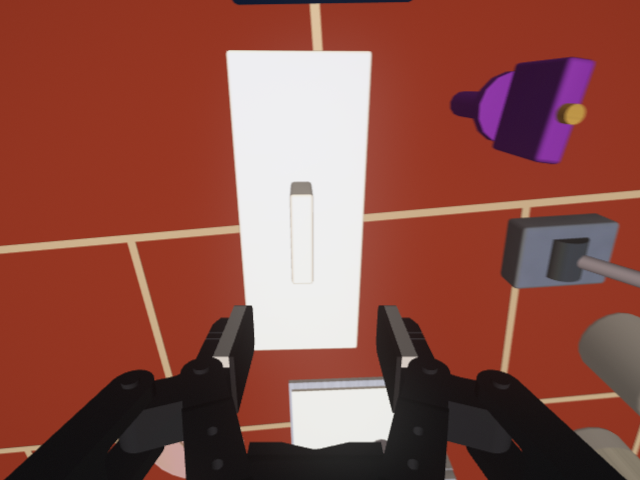

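Wrist view: the cover grip top spans (291–313, 183–283), midway between the open fingers. The purple electrode at (540,110) and the lever block are clear. Descending to grip.

Emit:
jog_arm:
  series:
    - [[0.17, -0.17, 0.7], 0]
    - [[0, 0, 0.7], 0]
    - [[0, 0, 0.5], 0]
    - [[0, 0, 0.15], 0]
    - [[0, 0, 0], 0]

```text
t: 64.12
ee_pos: [0.4925, 0.0051, 0.0501]
eef_rot: [0.734, 0.677, 0.001, 0.042]
ft_force: [-0.9, -0.2, 0.4]
width: 0.0512
```

```bash
python3 -c "from h import *;st()"
```

```text
t 64.12 p [0.4925 0.0051 0.0501] xax [ 0.082  0.995 -0.055] yax [ 0.995 -0.079  0.063] zax [ 0.059 -0.06  -0.996] F [-0.9 -0.2  0.4] w 0.0512 q [-0.09   0.194 -0.583  0.73  -0.054  1.56 ]
```

Emit:
jog_arm:
  series:
    - [[0, -0.25, 0.15], 0]
    - [[0, 0, 0.15], 0]
    - [[0, 0, 0], 0]

```text
t: 64.5
ee_pos: [0.4825, 0.005, 0.0363]
eef_rot: [0.734, 0.677, 0.003, 0.044]
ft_force: [0.3, -0.2, -0.9]
width: 0.0513
```

```bash
python3 -c "from h import *;st()"
```

```text
t 64.5 p [0.4825 0.005  0.0363] xax [ 0.082  0.995 -0.055] yax [ 0.995 -0.078  0.069] zax [ 0.064 -0.06  -0.996] F [ 0.3 -0.2 -0.9] w 0.0513 q [-0.092  0.196 -0.62   0.686 -0.054  1.558]
```

Emit:
jog_arm:
  series:
    - [[0, 0, 0], 0]
    - [[0, 0, 0], 0]
    - [[0, 0, 0], 0]
    - [[0, 0, 0], 0]
    - [[0, 0, 0], 0]
  gripper: 0
  squeeze: 60

```text
t: 65.12
ee_pos: [0.4806, 0.0052, 0.0382]
eef_rot: [0.734, 0.678, 0.001, 0.042]
ft_force: [-0.1, -0.4, -0.5]
width: 0.0127
```

```bash
python3 -c "from h import *;st()"
```

```text
t 65.12 p [0.4806 0.0052 0.0382] xax [ 0.082  0.995 -0.055] yax [ 0.995 -0.078  0.064] zax [ 0.059 -0.06  -0.996] F [-0.1 -0.4 -0.5] w 0.0127 q [-0.091  0.193 -0.618  0.695 -0.055  1.558]
```

Emit:
jog_arm:
  series:
    - [[0, 0, -0.2], 0]
    - [[0, 0, -0.6], 0]
    - [[0, 0, -0.8], 0]
    - [[0, 0, -0.8], 0]
    - [[0, 0, -0.3], 0]
    - [[0, 0, 0], 0]

```text
t: 65.88
ee_pos: [0.4686, 0.0142, 0.173]
eef_rot: [0.734, 0.678, -0.001, 0.039]
ft_force: [-0.2, -0.4, -4.2]
width: 0.0132
```

```bash
python3 -c "from h import *;st()"
```

```text
t 65.88 p [0.4686 0.0142 0.173 ] xax [ 0.081  0.995 -0.054] yax [ 0.995 -0.078  0.055] zax [ 0.051 -0.058 -0.997] F [-0.2 -0.4 -4.2] w 0.0132 q [-0.075  0.013 -0.483  1.02  -0.055  1.575]
```

Emit:
jog_arm:
  series:
    - [[0.95, 0.1, -0.1], 0]
    - [[0.95, 0.1, -0.1], 0]
    - [[0.95, 0.1, -0.1], 0]
    - [[0.95, 0.1, -0.1], -0.1]
    - [[0.95, 0.1, -0.1], -0.1]
    - [[0, 0, 0], 0]

```text
t: 66.62
ee_pos: [0.507, 0.2544, 0.1717]
eef_rot: [0.728, 0.684, -0.01, 0.035]
ft_force: [-0.4, -1.3, -5.3]
width: 0.0129
```

```bash
python3 - <<'E'
from m import *
st()
p,d,K,T=cam('wrist');cv2.imwrite('pics/w12.png',p[:,:,::-1])
for n in ['scene','side']:
    p,d,K,T=cam(n);W=xyz(d,K,T);low=cv2.cvtColor(p,cv2.COLOR_RGB2HSV)[...,1]<80
    # cover top plate: fit plane of pts near expected height
    m=low&(W[...,2]>.125)&(W[...,2]<.175)&(abs(W[...,0]-.51)<.07)&(abs(W[...,1]-.255)<.15)
    P=W[m];P=P[np.isfinite(P).all(1)]
    for _ in range(4):
        A=np.c_[P[:,:2]-[.51,.255],np.ones(len(P))];s=np.linalg.lstsq(A,P[:,2],rcond=None)[0];r=P[:,2]-A@s;P=P[abs(r)<max(.003,1.5*r.std())]
    rc=cv2.minAreaRect((P[:,:2]*1000).astype(np.float32));print(n,len(P),'slope',s.round(4),rc)
E
```

```text
t 66.62 p [0.507  0.2544 0.1717] xax [ 0.064  0.996 -0.062] yax [ 0.997 -0.061  0.037] zax [ 0.033 -0.064 -0.997] F [-0.4 -1.3 -5.3] w 0.0129 q [ 0.387  0.219 -0.249  1.096 -0.071  2.02 ]
scene 1828 slope [ 0.0182 -0.0104  0.1527] ((506.5696716308594, 250.75411987304688), (219.4350128173828, 91.38665008544922), 86.1981201171875)
side 1187 slope [ 0.0246 -0.0111  0.1536] ((506.1871643066406, 249.35067749023438), (223.88671875, 87.32400512695312), 86.05783081054688)
```

View pics/w12.png

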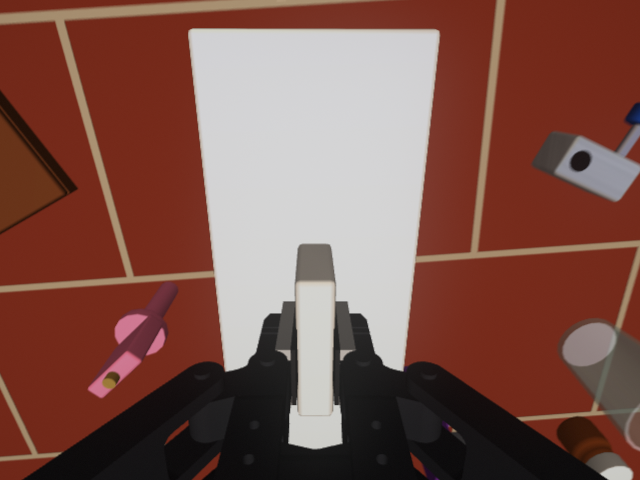

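Wrist view: the cover is held by its grip at (315,340), and its outline is straight. The fixed cameras give a cover centre about 6 mm short in x and 3 mm in y of the cell centre, tilt ≤0.02. Correcting and lowering part-way.

Emit:
jog_arm:
  series:
    - [[0.14, 0.08, 0.3], 0]
    - [[0, 0, 0.2], 0]
    - [[0, 0, 0], 0]

```text
t: 67.15
ee_pos: [0.5097, 0.2529, 0.1428]
eef_rot: [0.731, 0.681, -0.013, 0.034]
ft_force: [-0.2, 0.3, -4.3]
width: 0.013
```

```bash
cat > cv.py <<'E'
from m import *
import sys
st(); h0,h1=float(sys.argv[1]),float(sys.argv[2])
for n in ['scene','side']:
    p,d,K,T=cam(n);W=xyz(d,K,T);low=cv2.cvtColor(p,cv2.COLOR_RGB2HSV)[...,1]<80
    m=low&(W[...,2]>h0)&(W[...,2]<h1)&(abs(W[...,0]-.51)<.07)&(abs(W[...,1]-.255)<.15)
    P=W[m];P=P[np.isfinite(P).all(1)]
    for _ in range(4):
        A=np.c_[P[:,:2]-[.51,.255],np.ones(len(P))];s=np.linalg.lstsq(A,P[:,2],rcond=None)[0];r=P[:,2]-A@s;P=P[abs(r)<max(.003,1.5*r.std())]
    rc=cv2.minAreaRect((P[:,:2]*1000).astype(np.float32));print(n,len(P),'slope',s.round(4),rc)
    if len(sys.argv)>3: cv2.imwrite(f'pics/{sys.argv[3]}_{n}.png',p[:,:,::-1])
E
python3 cv.py .1 .15
```

```text
t 67.15 p [0.5097 0.2529 0.1428] xax [ 0.071  0.995 -0.066] yax [ 0.997 -0.069  0.031] zax [ 0.027 -0.068 -0.997] F [-0.2  0.3 -4.3] w 0.013 q [ 0.383  0.251 -0.274  1.046 -0.073  2.024]
scene 1772 slope [ 0.0074 -0.0115  0.1243] ((510.77691650390625, 250.71792602539062), (218.100341796875, 91.95604705810547), 85.80659484863281)
side 1145 slope [ 0.0245 -0.0125  0.1257] ((510.6690368652344, 250.69903564453125), (223.26901245117188, 87.13630676269531), 85.89077758789062)
```

Emit:
jog_arm:
  series:
    - [[0.1, 0.03, 0.1], -0.15]
    - [[0, 0, 0.1], 0]
    - [[0, 0, 0], 0]

```text
t: 67.62
ee_pos: [0.5136, 0.2581, 0.1341]
eef_rot: [0.725, 0.688, -0.012, 0.035]
ft_force: [-0.2, 0.7, -3.8]
width: 0.013
```

```bash
python3 cv.py .09 .14
```

```text
t 67.62 p [0.5136 0.2581 0.1341] xax [ 0.054  0.996 -0.065] yax [ 0.998 -0.052  0.034] zax [ 0.031 -0.066 -0.997] F [-0.2  0.7 -3.8] w 0.013 q [ 0.389  0.266 -0.274  1.027 -0.073  2.013]
scene 1793 slope [ 0.0151 -0.0109  0.1158] ((514.5409545898438, 256.33453369140625), (219.6385955810547, 93.42589569091797), 86.87467193603516)
side 1135 slope [ 0.0263 -0.0076  0.1168] ((514.468994140625, 255.28404235839844), (217.11553955078125, 88.5373306274414), 87.13714599609375)
```

Emit:
jog_arm:
  series:
    - [[-0.02, -0.04, 0.12], 0]
    - [[0, 0, 0.12], 0]
    - [[0, 0, 0.1], 0]
    - [[0, 0, 0], 0]

```text
t: 68.22
ee_pos: [0.5125, 0.2562, 0.1167]
eef_rot: [0.725, 0.687, -0.011, 0.035]
ft_force: [-0.5, -0.1, -4.5]
width: 0.0128
```

```bash
python3 cv.py .08 .12
```

```text
t 68.22 p [0.5125 0.2562 0.1167] xax [ 0.054  0.996 -0.064] yax [ 0.998 -0.052  0.036] zax [ 0.032 -0.066 -0.997] F [-0.5 -0.1 -4.5] w 0.0128 q [ 0.387  0.279 -0.299  0.988 -0.073  2.011]
scene 1767 slope [ 0.0144 -0.0099  0.0983] ((512.56201171875, 254.1208953857422), (220.03138732910156, 91.61756896972656), 86.87454986572266)
side 1108 slope [ 0.0292 -0.0085  0.0993] ((513.2546997070312, 254.36260986328125), (221.17489624023438, 88.47549438476562), 86.94998931884766)
```

The skirt is around the cell, centre within 2 mm. Lowering the last few mm and releasing.

Emit:
jog_arm:
  series:
    - [[0, 0, 0.05], 0]
    - [[0, 0, 0.03], 0]
    - [[0, 0, 0], 0]

```text
t: 68.7
ee_pos: [0.5134, 0.2564, 0.1163]
eef_rot: [0.725, 0.688, -0.01, 0.035]
ft_force: [-0.6, -0.9, -3.3]
width: 0.0126
```

Emit:
jog_arm:
  series:
    - [[0, 0, 0], 0]
    - [[0, 0, 0], 0]
    - [[0, 0, 0], 0]
    - [[0, 0, 0], 0]
  gripper: 60

```text
t: 69.2
ee_pos: [0.5161, 0.2572, 0.1182]
eef_rot: [0.725, 0.688, -0.007, 0.037]
ft_force: [-0.4, 0.1, -0.6]
width: 0.0515
```

Emit:
jog_arm:
  series:
    - [[0, 0, -0.4], 0]
    - [[0, 0, -0.9], 0]
    - [[0, 0, -0.9], 0]
    - [[-0.5, 0, -0.5], 0]
    - [[-0.9, -0.3, 0], 0]
    - [[-0.9, -0.3, 0], 0]
    - [[-0.9, -0.3, 0], 0]
    - [[0, 0, 0], 0]

```text
t: 70.2
ee_pos: [0.4569, 0.1049, 0.2655]
eef_rot: [0.725, 0.688, -0.007, 0.038]
ft_force: [-0.4, 0.6, 0.1]
width: 0.0514
```

```bash
python3 cv.py .08 .12 f; python3 rk.py | grep -E "grip|collar"; python3 - <<'E'
import cv2,numpy as np
a=cv2.imread('pics/f_scene.png');b=cv2.imread('pics/f_side.png')
cv2.imwrite('pics/final.png',np.hstack([cv2.resize(a[180:380,120:500],(460,242)),cv2.resize(b[130:400,140:480],(305,242))]))
E
```

```text
t 70.2 p [0.4569 0.1049 0.2655] xax [ 0.053  0.997 -0.062] yax [ 0.998 -0.05   0.047] zax [ 0.043 -0.065 -0.997] F [-0.4  0.6  0.1] w 0.0514 q [ 0.13  -0.037 -0.329  1.244 -0.07   1.752]
scene 1813 slope [-0.0071  0.0012  0.0967] ((514.0628662109375, 254.04306030273438), (217.853759765625, 91.70915222167969), 87.05924987792969)
side 1212 slope [-0.0009  0.0014  0.0975] ((515.1566772460938, 255.68267822265625), (221.49436950683594, 88.91889953613281), 87.44722747802734)
scene grip px [223. 238.] 117 c [ 534.8 -190.8] sz [18.4 41. ] yaw(long from y) -0.015
scene grip px [161. 244.] 131 c [ 525.9 -316.5] sz [20.  40.7] yaw(long from y) 0.014
scene collar px [225. 254.] 81 c [ 542. -191.] sz [17.5 32.4] yaw(long from y) -0.01
scene collar px [164. 260.] 88 c [ 531.4 -318.7] sz [17.9 33.1] yaw(long from y) -0.217
scene covergrip px [377. 248.] 32 c [540.  158.3] sz [16.4 16.8] yaw(long from y) 1.251
scene covergrip px [235. 279.] 70 c [ 568.2 -176.8] sz [10.9 39.5] yaw(long from y) -0.067
side grip px [365. 283.] 111 c [ 528.8 -195.8] sz [14.5 46.2] yaw(long from y) -0.055
side grip px [395. 330.] 134 c [ 519.6 -321.8] sz [15.1 45. ] yaw(long from y) -0.059
side collar px [360. 295.] 67 c [ 519.6 -193.8] sz [14.4 30.5] yaw(long from y) -0.143
side collar px [388. 343.] 78 c [ 510.5 -320.5] sz [13.3 31.3] yaw(long from y) -0.072
side covergrip px [289. 216.] 89 c [508.2 151.7] sz [16.4 71.4] yaw(long from y) 1.455
```

View pics/final.png

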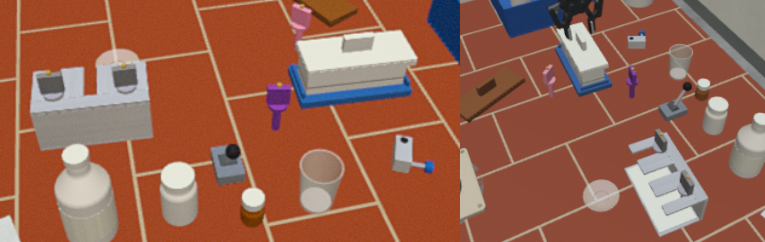

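Final view: the cover sits level and square on the cell (scene crop (355,60)), both electrodes hang in the rack, the lever is thrown, and everything else is still standing where it was. Handing in.

```bash
python3 -c "
from h import *
print(arm.hand_in());st()"
```

```text
the job is handed in; nothing more can be done
None
the job is handed in; nothing more can be done
```

I threw the isolator first, then freed both electrodes by twisting to and fro while pulling gently. I hung them in slots 0 and 2 of the rack, then set the cover on the cell. The job was handed in at about 70 s of the 210 s allowed. The middle bore was empty, so there were only two electrodes.

**Last checks:**
- **Isolator:** the lever's ball moved from x = 0.634 to 0.705 m (pivot about 0.670), which is fully over.
- **Cell:** its measured top stayed at 0.089 m throughout the pulls, so it never lifted. The pull peaked at about 18 N on the wrist, including the electrode's own weight.
- **Electrodes:** both collars rest on the plate and both stand upright, 1–2 mm past the slot points toward the closed ends.
- **Cover:** it is level within about 0.007 rad, with its top at about 0.097 m (0.096 expected). It is centred on the cell to about 2 mm, within the 5 mm play.
- **Bystanders and look-alikes:** by eye in the final picture they look unmoved; I did not re-measure them.

**What went wrong or disagreed:**
- The cover was knocked about 2 cm aside partway through. I measured it again before gripping it.
- The tool's tilt drifted as the arm moved. Before the second electrode I corrected it by pressing the closed fingers lightly (about 9 N) sideways against the fixed cell.
- The cameras disagreed by up to about 7 mm on some positions. I worked from differences within the same camera wherever the fit mattered.

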